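# Open the gauge box lid over its balance point and put the setting rod back

### The arm

A 7-joint arm with a two-finger parallel gripper is mounted at the origin on the work surface. World frame = base frame: x ahead of the robot, y to its left, z up, the work surface at z = 0. Lengths are in m, angles in rad, forces in N, time in s.
With the tool pointing down it reaches from about 0.425 to 0.925 m from the base axis. Payload 6.8 kg.
Tool frame: the origin (TCP) lies at the very end of the fingers, on their centre line; the grasp point (between the pads) lies 19 mm behind it; z points along the fingers, y is the line along which they close (so a half turn about z gives the same grasp; the last joint's range is limited). The gripper opens to 85 mm and grips with 20 to 120 N. Pads are 22 mm wide; open, the fingers measure 114 mm over their backs; the gripper's body (76 mm by 85 mm) begins 54 mm behind the grasp point. The pads swing forward as they close: fully open they stand 13 mm farther back than shut.
Start: joints at [1.059, 0.477, 0.022, 1.555, -0.011, 1.109, -0.083], TCP at [0.265, -0.621, 0.231] pointing down, gripper open.
Joint ranges: [-2.96, 2.96], [-0.34, 2.1], [-1.41, 1.46], [0.24, 2.44], [-1.37, 4.51], [0.17, 1.92], [-2.96, 2.96]. Speed limits (rad/s): [2.39, 2.39, 3.14, 3.14, 3.14, 3.14, 3.14].

### API

Orientations are given as a rotation vector (axis times angle).
In Python, from bench import r gives the robot as it stands.
- The arm moves only by the shell command python3 -m jog 'ROWS' [FORCE]. ROWS is JSON, a list of rows, each an object of numbers: "fingers": the finger opening in m, from 0 to 0.0854; "x", "y", "z": the shift along the tool's x, y, z in m; "rx", "ry", "rz": the turn, a rotation vector about the tool's x, y, z in degrees. In form: [{"fingers": .., "x": .., "y": .., "z": .., "rx": .., "ry": .., "rz": ..}, ...]. A call has 1 to 8 rows; each row shifts and turns the commanded pose from where the row before left it, along the tool's axes as they then stand; what a row does not reach is not made up. A row lasts 1/8 s, in which the tool goes at most 62.5 mm and 10.7 degrees, less where a joint would pass 70% of its speed; a pose out of reach is approached as far as the arm can. A call is refused whole if a number of a shift passes 0.0625 or a number of a turn 10.7, either way. A call with a gripper value outside its range is refused whole. The fingers move at their own pace and stop on an object; FORCE is the grip in N (left out, the last holds). Time passes only in rows, so rows that do not move let the fingers close. It gives the time, the measured TCP pose, the force, the opening and the grip force at its end, in the units of the state.
- r.get_obs(): the state, without advancing time (a new reading comes with each control period).
- r.grab_frame(name): name is "scene" or "top" or "wrist"; returns (picture, depth): 420x560x3 uint8, red, green, blue; 420x560 float32, m along the optical axis (not along the pixel's ray), 0 where there is no reading.
- r.get_calibration(name): a dict with "mtx" (3x3 intrinsics, pixels), "dist" ([k1, k2, p1, p2, k3] as OpenCV has them; the pictures are not rectified), "extrinsics" (4x4, takes a point from camera to world coordinates). Camera axes: x right, y down, z forward; pixel columns grow to the right and rows downward; lengths in m; the calibration is good to about 2 mm. A picture is of the moment at which its call begins: read the wrist's pose just before it. get_calibration takes no time and is no camera call; for the wrist camera it gives the pose at the moment of the call.
- r.hand_in(): hands the job in; it is judged then, once.
Trained networks look in the newest picture that a camera, given by its name, has taken for a name from the list of things; names that differ only in an ending like _2 or _b are one class to them, and where a whole thing is asked for, a point or a joint stands for the part that bears it (a point fixed in the world has none). Each returns a list of dicts, best first, with "score" (0 to 1); they miss things now and then, are a little off and sometimes report something else, mostly with a low value. They report only what shows in the picture. A call takes as long as a camera call. They do not tell look-alikes from the thing itself.
- r.search_frame(target, camera): "xyz" ([x, y, z] in m, in world coordinates, good to about 4 mm: the middle of the surface that is visible of it).
- r.landmark_of(target, camera): "xyz" ([x, y, z] in m, in world coordinates, good to about 4 mm: a listed point, or the origin of a listed thing).
The state is a dict: "clock": time; "joints": joint angles; "qvel": joint speeds; "tau": joint torques, N m; "tcp_pos": TCP position; "orientation": TCP orientation; "contact_force": force on the tool from outside, world axes, zero at the start; "moment": the same for the moment, N m; "grip_width": finger opening in m; "gripper_force": force on a finger pad.
Only numpy, scipy, OpenCV 4.12 (cv2) and the standard library are available. Lean on these libraries where they do the work, as an engineer would, in place of code of your own. Each camera call takes 0.05 s, during which the arm holds its last target. There are 200 camera calls.

### The job

The micrometer has been checked, so put its setting rod away. Slowly lift the lid of the blue gauge box by its front lip, take it over its balance point and ease it down by hand onto the rubber buffer behind, so that it stays open by itself: do not let it drop onto the buffer or fall shut, and do not force it against the buffer. Then lay the setting rod with the blue sleeve gently in the empty nest nearest the box's front, fully home in both saddles, and leave everything else as it is.

Things in the scene. Friction and masses are not known exactly. Their poses are not given: they have to be found in the camera images.
- gauge_box: Blue sheet-metal gauge box screwed to the bench, 160 deep (its x) x 260 wide (its y) x 85 high, walls 5 thick. Origin at the centre of its underside, z up. Its front, where the lid's lip sticks out, faces its own -x; the hinge is along the rear top edge (+x). Inside, two cross ribs form a front nest (x = -30, empty) and a rear nest (x = +40, red-sleeved rod).
- lid: White flat lid, about 0.5 kg, 180 x 264 x 6. Origin on the hinge line at mid thickness (box x = 80, z = 88.5); shut, its axes are the box's and it reaches to its own x = -180. Opens about its own y; the angle opened is that of its z from vertical. Free hinge: it falls shut below about 90 degrees; beyond, it falls back onto the buffer, 103 to 125 degrees open. Let go 3 degrees short, it slams.
- lip (a point): Middle of the lid's front edge (black strip), at mid thickness, 180 from the hinge. Shut, the lip overhangs the box's front wall by 20, all along its width, its underside 85.5 above the bench.
- lid_stop: Dark steel post fixed behind the gauge box (origin and axes are the box's): 34 wide, 186 high, at box x = 182. A screw through it at z = 163.5 (75 above the hinge) carries a round hard rubber buffer, 20 diameter, about 8 N per mm. The screw is set anew each time and is not measured: the buffer's end lies 20 to 59 behind the hinge line.
- rod: The setting rod to put away: steel rod 10 diameter, 140 long, with a blue square insulating sleeve 18 x 18, 56 long, round its middle; about 0.12 kg. Lies on the bench on a flat of the sleeve. Origin at the centre of the sleeve's underside, x along the rod.
- rod_mid (a point): Centre of the blue-sleeved rod, on its axis (9 above the sleeve's underside).
- nest (a point): Where rod_mid lies with the rod home in the front nest, 50 above the bench. The rod then lies along the box's y, its ends on the floors (z = 45) of notches 13 wide, 15 deep, in two white ribs 10 thick at box y = 37 and -37; the sleeve hangs between the ribs, with 4 end play either way. The front wall's inside is 45 in front.
- long_rod: Bystander: a longer setting rod (190 long) with a red sleeve, in the rear nest of the gauge box. Leave it.
- deburrer: Bystander: deburring tool with yellow handle, 18 thick, about 150 long, lying on the bench near the blue-sleeved rod. Origin at the middle of its underside. Leave it.
- micrometer_stand: Bystander: micrometer clamped in a green cast stand, about 110 x 85 foot, 165 high. Leave it.
- caliper: Bystander: steel calliper, 230 long, lying flat. Leave it.
- turned_part: Bystander: turned steel flange, 68 diameter, 75 high, standing. Leave it.
- pliers: Bystander: pliers with orange and black handles, about 200 long. Leave them.
Not all that is in view belongs to the job. What is shaped like the rod but orange or white is not meant.

How it is judged:
By the outcome, as a careful person would: the job done as asked, in the order asked, and still so for the second after the job is handed in, with the robot touching nothing.
It also fails if it takes over 72 s, if anything falls off the work surface, if the arm or the gripper's body presses on something with over 40 N, if the wrist force passes 120 N, or if a joint passes its speed limit or range.

## Working session

There is one attempt and no reset: what is moved stays moved. The work goes in short steps, Python scripts to look and compute and a shell command to move; the robot and the scene stay as the last step left them, time stands still between calls to the robot, and variables do not carry over. Pictures are saved under pics/ and viewed, at most 12 in all, crops included, and the job is handed in when it is done.

```bash
mkdir -p pics; ls
python3 - <<'E'
from bench import r
import cv2,numpy as np
o=r.get_obs();print({k:np.round(v,3) for k,v in o.items()})
for c in("scene","top"):
    p,d=r.grab_frame(c);cv2.imwrite(f"pics/{c}0.png",p[:,:,::-1])
    for t in("gauge_box","lid","lip","lid_stop","rod","rod_mid","deburrer","nest"):
        for f in(r.search_frame,r.landmark_of):
            try:print(c,t,f.__name__,[(np.round(a["xyz"],3).tolist(),round(a["score"],2)) for a in f(t,c)[:4]])
            except Exception as e:print(c,t,e)
E
```

```text
pics
{'clock': np.float64(0.0), 'joints': array([ 1.059,  0.478,  0.022,  1.556, -0.012,  1.109, -0.083]), 'qvel': array([ 0.   ,  0.001,  0.   ,  0.   ,  0.001,  0.001, -0.   ]), 'tau': array([ 0.0000e+00, -5.9645e+01,  1.6080e+00, -2.8120e+01,  1.2000e-02,
        9.0000e-03,  0.0000e+00]), 'tcp_pos': array([ 0.265, -0.62 ,  0.23 ]), 'orientation': array([-3.076e+00, -6.300e-01,  1.000e-03]), 'contact_force': array([ 0.052,  0.1  , -0.14 ]), 'moment': array([ 0.006, -0.032, -0.03 ]), 'gripper_force': np.float64(0.0), 'grip_width': np.float64(0.086)}
scene gauge_box call [([0.54, -0.06, 0.09], 0.88)]
scene gauge_box call []
scene lid call [([0.417, -0.377, 0.032], 0.74), ([0.542, -0.049, 0.09], 0.65)]
scene lid call [([0.51, -0.141, 0.084], 0.89)]
scene lip call [([0.54, -0.052, 0.09], 0.58)]
scene lip call [([0.544, 0.033, 0.09], 0.83), ([0.755, -0.099, 0.003], 0.68)]
scene lid_stop call [([0.495, -0.237, 0.094], 0.67)]
scene lid_stop call [([0.6, -0.395, -0.001], 0.21)]
scene rod call [([0.709, 0.19, 0.01], 0.83), ([0.527, 0.146, 0.018], 0.75), ([0.59, 0.304, 0.016], 0.65), ([0.54
[... 937 characters left out ...]
op call []
top rod call [([0.708, 0.182, 0.014], 0.9), ([0.587, 0.301, 0.016], 0.79), ([0.756, -0.138, 0.008], 0.72), ([0.516, 0.138, 0.016], 0.71)]
top rod call [([0.704, 0.189, -0.003], 0.83), ([0.516, 0.137, -0.003], 0.81), ([0.588, 0.302, 0.003], 0.7), ([0.756, -0.1, 0.004], 0.2)]
top rod_mid call [([0.586, 0.308, 0.012], 0.84), ([0.518, 0.14, 0.012], 0.82), ([0.709, 0.191, 0.013], 0.72)]
top rod_mid call [([0.708, 0.188, 0.006], 0.9), ([0.514, 0.141, 0.011], 0.82), ([0.586, 0.306, 0.008], 0.66)]
top deburrer call [([0.422, 0.26, 0.014], 0.85)]
top deburrer call [([0.428, 0.271, -0.003], 0.91)]
top nest call [([0.511, -0.071, 0.095], 0.65)]
top nest call [([0.758, -0.101, -0.001], 0.45)]
```

View pics/scene0.png

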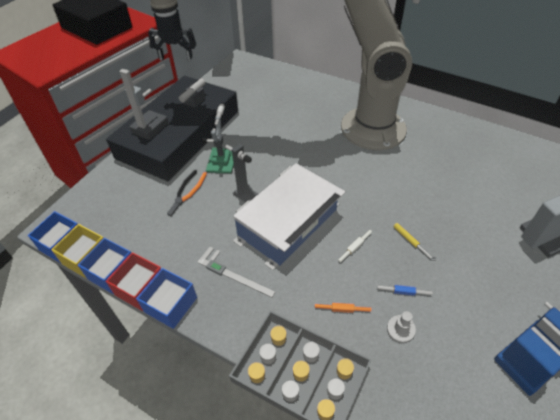

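View pics/top0.png

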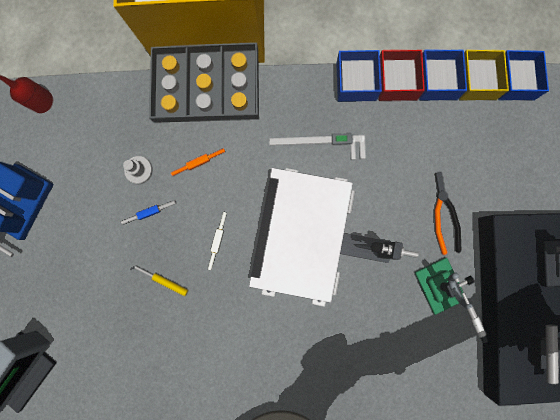

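The three look-alikes in the top picture are blue (148,212), orange (198,161) and white (217,240). The blue-sleeved one, at about (0.587, 0.304), is the rod to put away. The lip (black strip) is at (265,228) and faces world +y. The post is at (390,250). Next I'll refine the poses and confirm the rod in a crop.

```bash
cat > h.py <<'E'
import numpy as np,cv2
from scipy.spatial.transform import Rotation as Ro
from scipy.linalg import logm,expm
from bench import r
def cloud(c,save=None):
    k=r.get_calibration(c);p,d=r.grab_frame(c)
    if save:cv2.imwrite(save,p[:,:,::-1])
    v,u=np.mgrid[:420,:560];uv=np.stack([u.ravel(),v.ravel()],1).astype(np.float32)
    n=cv2.undistortPoints(uv[:,None],k["mtx"],np.array(k["dist"]))[:,0]
    z=d.ravel()[:,None];P=np.hstack([n*z,z,np.ones_like(z)])@np.array(k["extrinsics"]).T
    P=P[:,:3].reshape(420,560,3);P[d==0]=np.nan
    return p,P
def T(R,p):
    M=np.eye(4);M[:3,:3]=R;M[:3,3]=p;return M
def cur():
    o=r.get_obs();return T(Ro.from_rotvec(o["orientation"]).as_matrix(),o["tcp_pos"])
def row(A,B,n):
    L=logm(np.linalg.inv(A)@B).real/n;M=expm(L)
    print("n",n,"shift",np.round(M[:3,3],5),"turn",np.round(np.degrees(Ro.from_matrix(M[:3,:3]).as_rotvec()),3))
E
python3 - <<'E'
from h import *
p,P=cloud("top")
cv2.imwrite("pics/crop1.png",cv2.resize(p[120:310,100:300,::-1],None,fx=3,fy=3,interpolation=cv2.INTER_CUBIC))
x,y,z=P[...,0],P[...,1],P[...,2]
m=(z>.084)&(z<.098)&(x>.35)&(x<.7)&(y>-.22)&(y<.1)
m=cv2.morphologyEx(m.astype(np.uint8),cv2.MORPH_OPEN,np.ones((5,5)))
n,l,s,c=cv2.connectedComponentsWithStats(m);i=1+np.argmax(s[1:,4]);q=P[l==i]
print("lid",cv2.minAreaRect((q[:,:2]*1000).astype(np.float32)),np.median(q[:,2]));print(cv2.boxPoints(cv2.minAreaRect((q[:,:2]*1000).astype(np.float32))))
h=cv2.cvtColor(p,cv2.COLOR_RGB2HSV)
near=np.hypot(x-.587,y-.304)<.09
b=near&(h[...,0]>100)&(h[...,0]<130)&(h[...,1]>130);q=P[b]
print("sleeve",b.sum(),cv2.minAreaRect((q[:,:2]*1000).astype(np.float32)),np.nanmedian(q[:,2]))
w=near&(z>.004);q=P[w];C=q[:,:2]-q[:,:2].mean(0);U=np.linalg.svd(C,full_matrices=False)[2][0]
print("rod",w.sum(),q.mean(0),U,np.ptp(C@U))
print(np.degrees(r.get_obs()["joints"]))
# stop
s=(z>.1)&(x>.4)&(x<.62)&(y<-.17)&(y>-.38);q=P[s];print("post",q.mean(0),q.max(0),q.min(0))
E
```

```text
lid ((525.7332153320312, -59.39701843261719), (189.2940216064453, 265.3612060546875), 78.23921966552734) 0.09139070855261744
[[ 376.54645  -125.01337 ]
 [ 636.337    -179.10086 ]
 [ 674.92        6.21933 ]
 [ 415.12946    60.306824]]
sleeve 179 ((587.3743286132812, 310.9858703613281), (19.469053268432617, 60.28458786010742), 18.034591674804688) 0.017617412217084016
rod 543 [0.60010539 0.31115412 0.01226569] [-0.93239805  0.36143309] 0.1758025728366974
[60.67067558 27.33083181  1.28288853 89.12009236 -0.66014541 63.55936168
 -4.7593473 ]
post [ 0.47190782 -0.26681351  0.1608317 ] [ 0.50491042 -0.19225428  0.18940109] [ 0.40001934 -0.37963936  0.10063135]
```

View pics/crop1.png

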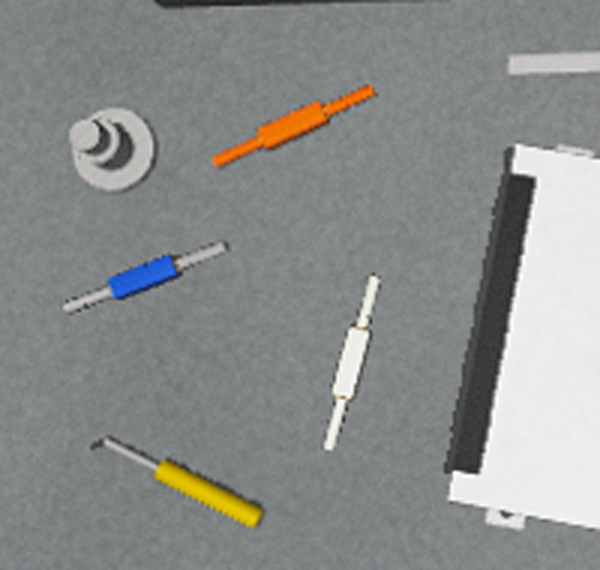

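The crop confirms the blue-sleeved rod at crop (143,277), which is top (148,212). The orange one is at (293,127) and the white one at (350,362). The lid fits: lip ≈ (0.5445, 0.032), hinge ≈ (0.508, -0.144). Next I'll plan the approach to the lip with the tool horizontal.

```bash
cat >> h.py <<'E'
a=np.radians(11.76);bx=np.array([-np.sin(a),-np.cos(a),0]);by=np.array([np.cos(a),-np.sin(a),0]);up=np.array([0,0,1.])
hinge=np.array([.508,-.144,.0885]);lip=hinge-.18*bx
Rh=np.stack([by,up,bx],1)   # tool x=by, y=up, z=bx
def Rp(th): return Rh@Ro.from_euler("x",th,degrees=True).as_matrix()
E
python3 - <<'E'
from h import *
A=cur()
print(Rp(90)[:,2],Rp(-90)[:,2])
s=90 if Rp(90)[2,2]<0 else -90
W0=T(Rp(s),[.42,-.25,.38]);W1=T(Rp(s/2),[.57,.17,.28]);W2=T(Rh,lip-.06*bx)
row(A,W0,8);row(W0,W1,9);row(W1,W2,8)
E
```

```text
[-4.52554935e-17 -2.17383870e-16 -1.00000000e+00] [-4.52554935e-17 -2.17383870e-16  1.00000000e+00]
n 8 shift [ 0.0259  -0.04392 -0.01859] turn [-0.    -0.     4.362]
n 9 shift [ 0.00681 -0.05121 -0.00651] turn [-5.  0.  0.]
n 8 shift [ 0.00041 -0.01781  0.01978] turn [-5.625  0.     0.   ]
```

```bash
python3 -m jog '[{"fingers":0.03,"x":0.0259,"y":-0.0439,"z":-0.0186,"rz":4.362},{"x":0.0259,"y":-0.0439,"z":-0.0186,"rz":4.362},{"x":0.0259,"y":-0.0439,"z":-0.0186,"rz":4.362},{"x":0.0259,"y":-0.0439,"z":-0.0186,"rz":4.362},{"x":0.0259,"y":-0.0439,"z":-0.0186,"rz":4.362},{"x":0.0259,"y":-0.0439,"z":-0.0186,"rz":4.362},{"x":0.0259,"y":-0.0439,"z":-0.0186,"rz":4.362},{"x":0.0259,"y":-0.0439,"z":-0.0186,"rz":4.362}]' 20
python3 -m jog '[{"x":0.0077,"y":-0.0576,"z":-0.0073,"rx":-5.625},{"x":0.0077,"y":-0.0576,"z":-0.0073,"rx":-5.625},{"x":0.0077,"y":-0.0576,"z":-0.0073,"rx":-5.625},{"x":0.0077,"y":-0.0576,"z":-0.0073,"rx":-5.625},{"x":0.0077,"y":-0.0576,"z":-0.0073,"rx":-5.625},{"x":0.0077,"y":-0.0576,"z":-0.0073,"rx":-5.625},{"x":0.0077,"y":-0.0576,"z":-0.0073,"rx":-5.625},{"x":0.0077,"y":-0.0576,"z":-0.0073,"rx":-5.625}]'
python3 - <<'E'
from h import *
A=cur();row(A,T(Rh,lip-.06*bx),8);print(A.round(3),np.degrees(r.get_obs()["joints"]).round())
E
```

```text
n 8 shift [ 0.05243 -0.08171 -0.04744] turn [-10.87   -3.416   3.416]
[[ 0.92   0.393  0.     0.265]
 [ 0.393 -0.92   0.    -0.621]
 [ 0.    -0.    -1.     0.231]
 [ 0.     0.     0.     1.   ]] [61. 27.  1. 89. -1. 64. -5.]validation failed for argument at $[0]...
validation failed for argument at $[0]...
```

```bash
python3 -m jog '[{"fingers":0.03,"x":0.0259,"y":-0.0439,"z":-0.0186,"rx":0,"ry":0,"rz":4.362},{"fingers":0.03,"x":0.0259,"y":-0.0439,"z":-0.0186,"rx":0,"ry":0,"rz":4.362},{"fingers":0.03,"x":0.0259,"y":-0.0439,"z":-0.0186,"rx":0,"ry":0,"rz":4.362},{"fingers":0.03,"x":0.0259,"y":-0.0439,"z":-0.0186,"rx":0,"ry":0,"rz":4.362},{"fingers":0.03,"x":0.0259,"y":-0.0439,"z":-0.0186,"rx":0,"ry":0,"rz":4.362},{"fingers":0.03,"x":0.0259,"y":-0.0439,"z":-0.0186,"rx":0,"ry":0,"rz":4.362},{"fingers":0.03,"x":0.0259,"y":-0.0439,"z":-0.0186,"rx":0,"ry":0,"rz":4.362},{"fingers":0.03,"x":0.0259,"y":-0.0439,"z":-0.0186,"rx":0,"ry":0,"rz":4.362}]' 20 &&
python3 -m jog '[{"fingers":0.03,"x":0.0077,"y":-0.0576,"z":-0.0073,"rx":-5.625,"ry":0,"rz":0},{"fingers":0.03,"x":0.0077,"y":-0.0576,"z":-0.0073,"rx":-5.625,"ry":0,"rz":0},{"fingers":0.03,"x":0.0077,"y":-0.0576,"z":-0.0073,"rx":-5.625,"ry":0,"rz":0},{"fingers":0.03,"x":0.0077,"y":-0.0576,"z":-0.0073,"rx":-5.625,"ry":0,"rz":0},{"fingers":0.03,"x":0.0077,"y":-0.0576,"z":-0.0073,"rx":-5.625,"ry":0,"rz":0},{"fingers":0.03,"x":0.0077,"y":-0.0576,"z":-0.0073,"rx":-5.625,"ry":0,"rz":0},{"fingers":0.03,"x":0.0077,"y":-0.0576,"z":-0.0073,"rx":-5.625,"ry":0,"rz":0},{"fingers":0.03,"x":0.0077,"y":-0.0576,"z":-0.0073,"rx":-5.625,"ry":0,"rz":0}]'
python3 - <<'E'
from h import *
A=cur();row(A,T(Rh,lip-.06*bx),8);print(A.round(3),np.degrees(r.get_obs()["joints"]).round())
E
```

```text
clock: 2.75
tcp_pos: [0.4205, -0.2487, 0.3812]
orientation: [3.124, -0.326, 0.001]
contact_force: [0.8, -0.4, 0.4]
grip_width: 0.0299
gripper_force: 0.0
clock: 3.75
tcp_pos: [0.5714, 0.172, 0.282]
orientation: [2.344, -0.243, -0.098]
contact_force: [1.8, -0.3, 0.0]
grip_width: 0.03
gripper_force: 0.0
n 8 shift [ 0.00026 -0.01794  0.02012] turn [-5.611e+00 -4.000e-03 -1.500e-02]
[[ 0.979 -0.145 -0.143  0.571]
 [-0.204 -0.691 -0.694  0.172]
 [ 0.002  0.709 -0.706  0.282]
 [ 0.     0.     0.     1.   ]] [ -20.   38.  -28.   80.   38.  107. -154.]
```

```bash
python3 -m jog '[{"fingers":0.03,"x":0.0003,"y":-0.0179,"z":0.0201,"rx":-5.61,"ry":0,"rz":0},{"fingers":0.03,"x":0.0003,"y":-0.0179,"z":0.0201,"rx":-5.61,"ry":0,"rz":0},{"fingers":0.03,"x":0.0003,"y":-0.0179,"z":0.0201,"rx":-5.61,"ry":0,"rz":0},{"fingers":0.03,"x":0.0003,"y":-0.0179,"z":0.0201,"rx":-5.61,"ry":0,"rz":0},{"fingers":0.03,"x":0.0003,"y":-0.0179,"z":0.0201,"rx":-5.61,"ry":0,"rz":0},{"fingers":0.03,"x":0.0003,"y":-0.0179,"z":0.0201,"rx":-5.61,"ry":0,"rz":0}]'
python3 - <<'E'
from h import *
A=cur();row(A,T(Rh,lip-.06*bx),2);print(A.round(3),np.degrees(r.get_obs()["joints"]).round())
cloud("scene","pics/s2.png")
E
```

```text
clock: 4.5
tcp_pos: [0.5626, 0.1236, 0.1294]
orientation: [1.76, -0.181, -0.148]
contact_force: [-0.2, 0.5, -0.3]
grip_width: 0.03
gripper_force: 0.0
n 2 shift [ 0.00052 -0.01785  0.0194 ] turn [-5.61  -0.029 -0.006]
[[ 0.979 -0.04  -0.199  0.563]
 [-0.203 -0.19  -0.961  0.124]
 [ 0.     0.981 -0.195  0.129]
 [ 0.     0.     0.     1.   ]] [ -39.   60.   -0.   82.   41.  109. -156.]
```

View pics/s2.png

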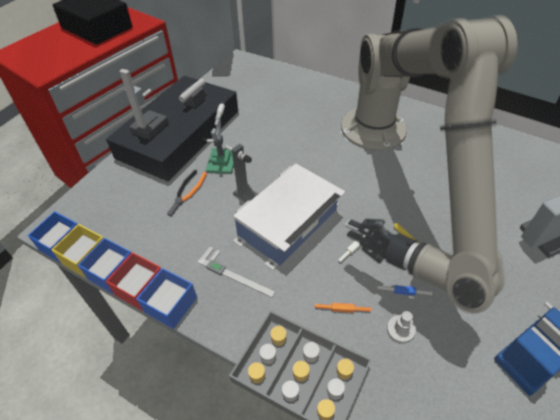

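The arm reaches the pose with its wrist at about (470,290), near the turned part at (403,325), so I'll keep this 11° pitch. The lid becomes parallel to the pads once it is 11° open: hook it, lift it 11°, then pinch.

Run:
```python
from h import *
A=cur();R=A[:3,:3]
B=T(R,lip-.03*bx+[0,0,-.003]);C=T(R,lip+.015*bx+[0,0,-.003])
row(A,B,4);row(B,C,4)
```

```text
n 4 shift [ 0.00081 -0.0068   0.01666] turn [-0. -0.  0.]
n 4 shift [-2.000e-05  2.080e-03  1.106e-02] turn [-0. -0.  0.]
```

```bash
python3 -m jog '[{"fingers":0.03,"x":0.0008,"y":-0.0068,"z":0.0167,"rx":0,"ry":0,"rz":0},{"fingers":0.03,"x":0.0008,"y":-0.0068,"z":0.0167,"rx":0,"ry":0,"rz":0},{"fingers":0.03,"x":0.0008,"y":-0.0068,"z":0.0167,"rx":0,"ry":0,"rz":0},{"fingers":0.03,"x":0.0008,"y":-0.0068,"z":0.0167,"rx":0,"ry":0,"rz":0},{"fingers":0.03,"x":0,"y":0.0,"z":0,"rx":0,"ry":0,"rz":0},{"fingers":0.03,"x":0,"y":0.0021,"z":0.0111,"rx":0,"ry":0,"rz":0},{"fingers":0.03,"x":0,"y":0.0021,"z":0.0111,"rx":0,"ry":0,"rz":0}]'
python3 - <<'E'
from h import *
A=cur();row(A,T(A[:3,:3],lip+.015*bx+[0,0,-.003]),3)
p,P=cloud("wrist");q,_=cloud("scene");cv2.imwrite("pics/w3.png",np.hstack([cv2.resize(p,(400,300)),cv2.resize(q[130:310,230:470],(400,300),interpolation=cv2.INTER_CUBIC)])[:,:,::-1])
E
```

```text
clock: 5.42
tcp_pos: [0.5489, 0.0415, 0.0905]
orientation: [1.762, -0.181, -0.148]
contact_force: [-0.0, -0.9, -0.2]
grip_width: 0.0298
gripper_force: 0.0
n 3 shift [-7.50e-04  1.00e-05  8.47e-03] turn [ 0. -0. -0.]
```

View pics/w3.png

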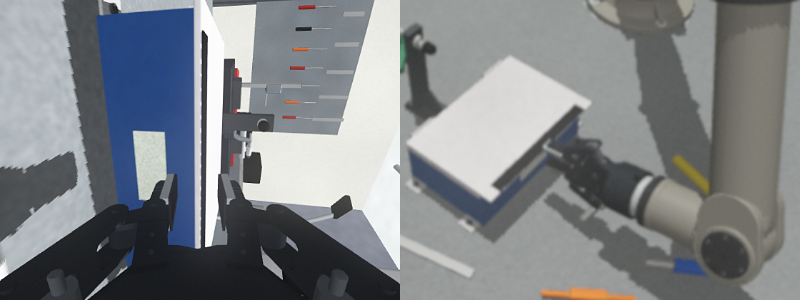

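The wrist half shows the fingers straddling the white lid edge (col ~208), one above and one below. The buffer's post is visible behind at about (262,124).

```bash
python3 -m jog '[{"fingers":0.03,"x":-0.0007,"y":0,"z":0.0085,"rx":0,"ry":0,"rz":0},{"fingers":0.03,"x":-0.0007,"y":0,"z":0.0085,"rx":0,"ry":0,"rz":0},{"fingers":0.03,"x":-0.0007,"y":0,"z":0.0085,"rx":0,"ry":0,"rz":0},{"fingers":0.03,"x":0,"y":0.0044,"z":-0.0005,"rx":0,"ry":0,"rz":0},{"fingers":0.03,"x":0,"y":0.0044,"z":-0.0005,"rx":0,"ry":0,"rz":0}]' &&
python3 -m jog '[{"fingers":0.03,"x":0,"y":0.0044,"z":-0.0005,"rx":0,"ry":0,"rz":0},{"fingers":0.03,"x":0,"y":0.0044,"z":-0.0005,"rx":0,"ry":0,"rz":0},{"fingers":0.03,"x":0,"y":0.0044,"z":-0.0005,"rx":0,"ry":0,"rz":0}]'
python3 - <<'E'
from h import *
A=cur();row(A,T(A[:3,:3],hinge-.165*A[:3,2]),3)
E
```

```text
clock: 6.15
tcp_pos: [0.5416, 0.0171, 0.0944]
orientation: [1.762, -0.181, -0.148]
contact_force: [1.1, 0.8, -0.5]
grip_width: 0.0301
gripper_force: 0.0
clock: 6.52
tcp_pos: [0.5415, 0.0166, 0.1072]
orientation: [1.764, -0.181, -0.148]
contact_force: [0.3, 3.0, -1.7]
grip_width: 0.0299
gripper_force: 1.4
n 3 shift [-9.00e-05  4.72e-03 -1.70e-04] turn [ 0.  0. -0.]
```

```bash
python3 -m jog '[{"fingers":0.03,"x":0,"y":0.0047,"z":-0.0002,"rx":0,"ry":0,"rz":0},{"fingers":0.03,"x":0,"y":0.0047,"z":-0.0002,"rx":0,"ry":0,"rz":0},{"fingers":0.03,"x":0,"y":0.0047,"z":-0.0002,"rx":0,"ry":0,"rz":0},{"fingers":0.02,"x":0,"y":0,"z":0,"rx":0,"ry":0,"rz":0},{"fingers":0.012,"x":0,"y":0,"z":0,"rx":0,"ry":0,"rz":0},{"fingers":0.0,"x":0,"y":0,"z":0,"rx":0,"ry":0,"rz":0},{"fingers":0.0,"x":0,"y":0,"z":0,"rx":0,"ry":0,"rz":0}]' 20
python3 - <<'E'
from h import *
A=cur();B=A.copy()
H=T(np.eye(3),hinge);
def rot(d): return H@T(Ro.from_rotvec(-np.radians(d)*by*-1).as_matrix(),[0,0,0])@np.linalg.inv(H)
for d in(1.,-1.):print((rot(d)@A)[:3,3]-A[:3,3]);row(A,rot(d)@A,1)
print(np.linalg.inv(A)@np.append(hinge,1))
E
```

```text
clock: 7.4
tcp_pos: [0.5408, 0.0136, 0.1212]
orientation: [1.762, -0.181, -0.149]
contact_force: [1.6, 1.3, -2.4]
grip_width: 0.0051
gripper_force: 23.6
[-0.00012116 -0.000582    0.0028047 ]
n 1 shift [-0.00e+00  2.87e-03  3.00e-05] turn [1. 0. 0.]
[ 0.00011117  0.00053399 -0.00281465]
n 1 shift [ 0.00e+00 -2.87e-03  2.00e-05] turn [-1. -0. -0.]
[-3.30017200e-05 -3.70828741e-04  1.64269330e-01  1.00000000e+00]
```

```bash
python3 -m jog '[{"fingers":0,"x":0,"y":0.0036,"z":0.00004,"rx":1.25,"ry":0,"rz":0},{"fingers":0,"x":0,"y":0.0036,"z":0.00004,"rx":1.25,"ry":0,"rz":0},{"fingers":0,"x":0,"y":0.0036,"z":0.00004,"rx":1.25,"ry":0,"rz":0},{"fingers":0,"x":0,"y":0.0036,"z":0.00004,"rx":1.25,"ry":0,"rz":0},{"fingers":0,"x":0,"y":0.0036,"z":0.00004,"rx":1.25,"ry":0,"rz":0},{"fingers":0,"x":0,"y":0.0036,"z":0.00004,"rx":1.25,"ry":0,"rz":0},{"fingers":0,"x":0,"y":0.0036,"z":0.00004,"rx":1.25,"ry":0,"rz":0},{"fingers":0,"x":0,"y":0.0036,"z":0.00004,"rx":1.25,"ry":0,"rz":0}]' 20
python3 - <<'E'
from h import *
A=cur();print(np.linalg.inv(A)@np.append(hinge,1),np.degrees(np.arcsin(-A[2,2])),A[:3,0],np.degrees(r.get_obs()["joints"]).round(),r.get_obs()["moment"].round(2))
E
```

```text
clock: 8.4
tcp_pos: [0.5392, 0.0055, 0.1491]
orientation: [1.937, -0.2, -0.136]
contact_force: [1.1, 0.1, -2.7]
grip_width: 0.0054
gripper_force: 23.4
[-2.24654325e-05 -7.11788213e-04  1.64302058e-01  1.00000000e+00] 21.41184604251359 [ 9.78993431e-01 -2.03891786e-01  3.97633541e-05] [ -31.   47.   -1.   97.   43.   95. -156.] [ 1.56 -0.48  0.23]
```

Tracking is clean and forces are low, so I'll continue to about 81°.

```bash
for i in 1 2 3; do python3 -m jog '[{"fingers":0,"x":0,"y":0.0036,"z":0.00004,"rx":1.25,"ry":0,"rz":0},{"fingers":0,"x":0,"y":0.0036,"z":0.00004,"rx":1.25,"ry":0,"rz":0},{"fingers":0,"x":0,"y":0.0036,"z":0.00004,"rx":1.25,"ry":0,"rz":0},{"fingers":0,"x":0,"y":0.0036,"z":0.00004,"rx":1.25,"ry":0,"rz":0},{"fingers":0,"x":0,"y":0.0036,"z":0.00004,"rx":1.25,"ry":0,"rz":0},{"fingers":0,"x":0,"y":0.0036,"z":0.00004,"rx":1.25,"ry":0,"rz":0},{"fingers":0,"x":0,"y":0.0036,"z":0.00004,"rx":1.25,"ry":0,"rz":0},{"fingers":0,"x":0,"y":0.0036,"z":0.00004,"rx":1.25,"ry":0,"rz":0}]'; done
python3 - <<'E'
from h import *
A=cur();print(np.linalg.inv(A)@np.append(hinge,1),np.degrees(np.arcsin(-A[2,2])),A[:3,0],np.degrees(r.get_obs()["joints"]).round(),r.get_obs()["moment"].round(2))
E
```

```text
clock: 9.4
tcp_pos: [0.5365, -0.0071, 0.1749]
orientation: [2.11, -0.217, -0.122]
contact_force: [1.0, -0.9, -3.1]
grip_width: 0.0054
gripper_force: 23.0
clock: 10.4
tcp_pos: [0.533, -0.0239, 0.198]
orientation: [2.284, -0.235, -0.106]
contact_force: [2.9, -4.1, -7.2]
grip_width: 0.0057
gripper_force: 22.3
clock: 11.4
tcp_pos: [0.5287, -0.0444, 0.2177]
orientation: [2.457, -0.253, -0.089]
contact_force: [4.0, -5.1, -9.0]
grip_width: 0.0055
gripper_force: 22.2
[ 3.71978038e-05 -1.13752716e-03  1.64378116e-01  1.00000000e+00] 51.3883717013251 [ 9.78976557e-01 -2.03972785e-01 -6.36866203e-05] [ -17.   25.   -6.  105.   34.   77. -140.] [ 1.05 -1.04  0.53]
```

```bash
python3 -m jog '[{"fingers":0,"x":0,"y":0.0036,"z":0.0004,"rx":1.25,"ry":0,"rz":0},{"fingers":0,"x":0,"y":0.0036,"z":0.0004,"rx":1.25,"ry":0,"rz":0},{"fingers":0,"x":0,"y":0.0036,"z":0.0004,"rx":1.25,"ry":0,"rz":0},{"fingers":0,"x":0,"y":0.0036,"z":0.0004,"rx":1.25,"ry":0,"rz":0},{"fingers":0,"x":0,"y":0.0036,"z":0.0004,"rx":1.25,"ry":0,"rz":0},{"fingers":0,"x":0,"y":0.0036,"z":0.0004,"rx":1.25,"ry":0,"rz":0},{"fingers":0,"x":0,"y":0.0036,"z":0.0002,"rx":1.25,"ry":0,"rz":0},{"fingers":0,"x":0,"y":0.0036,"z":0.0002,"rx":1.25,"ry":0,"rz":0}]'
python3 - <<'E'
from h import *
A=cur();o=r.get_obs();print(np.linalg.inv(A)@np.append(hinge,1),np.degrees(np.arcsin(-A[2,2])),A[:3,:3].T@o["contact_force"],np.degrees(o["joints"]).round())
E
```

```text
clock: 12.4
tcp_pos: [0.524, -0.0673, 0.2329]
orientation: [2.632, -0.27, -0.067]
contact_force: [-0.8, 7.0, 8.0]
grip_width: 0.0055
gripper_force: 24.7
[-3.16744122e-04 -1.62619837e-05  1.64269023e-01  1.00000000e+00] 61.50484304586826 [ -2.17464714  -2.03759221 -10.20047261] [ -10.   19.   -6.  107.   29.   71. -132.]
```

```bash
python3 -m jog '[{"fingers":0,"x":0,"y":0.0036,"z":-0.0002,"rx":1.25,"ry":0,"rz":0},{"fingers":0,"x":0,"y":0.0036,"z":-0.0002,"rx":1.25,"ry":0,"rz":0},{"fingers":0,"x":0,"y":0.0036,"z":-0.0002,"rx":1.25,"ry":0,"rz":0},{"fingers":0,"x":0,"y":0.0036,"z":-0.0002,"rx":1.25,"ry":0,"rz":0},{"fingers":0,"x":0,"y":0.0036,"z":0,"rx":1.25,"ry":0,"rz":0},{"fingers":0,"x":0,"y":0.0036,"z":0,"rx":1.25,"ry":0,"rz":0},{"fingers":0,"x":0,"y":0.0036,"z":0,"rx":1.25,"ry":0,"rz":0},{"fingers":0,"x":0,"y":0.0036,"z":0,"rx":1.25,"ry":0,"rz":0}]'
python3 - <<'E'
from h import *
A=cur();o=r.get_obs();print(np.linalg.inv(A)@np.append(hinge,1),np.degrees(np.arcsin(-A[2,2])),A[:3,:3].T@o["contact_force"],np.degrees(o["joints"]).round())
E
```

```text
clock: 13.4
tcp_pos: [0.5185, -0.094, 0.2446]
orientation: [2.804, -0.289, -0.046]
contact_force: [-0.1, 3.3, 5.4]
grip_width: 0.0053
gripper_force: 24.2
[-1.28099952e-04 -1.23633383e-03  1.64272903e-01  1.00000000e+00] 71.43830532494836 [-0.72290626 -1.35707803 -6.13172827] [  -2.   15.   -6.  108.   21.   65. -120.]
```

```bash
python3 -m jog '[{"fingers":0,"x":0,"y":0.0036,"z":-0.0001,"rx":1.25,"ry":0,"rz":0},{"fingers":0,"x":0,"y":0.0036,"z":-0.0001,"rx":1.25,"ry":0,"rz":0},{"fingers":0,"x":0,"y":0.0036,"z":-0.0001,"rx":1.25,"ry":0,"rz":0},{"fingers":0,"x":0,"y":0.0036,"z":-0.0001,"rx":1.25,"ry":0,"rz":0},{"fingers":0,"x":0,"y":0.0036,"z":0,"rx":1.25,"ry":0,"rz":0},{"fingers":0,"x":0,"y":0.0036,"z":0,"rx":1.25,"ry":0,"rz":0},{"fingers":0,"x":0,"y":0.0036,"z":0,"rx":1.25,"ry":0,"rz":0},{"fingers":0,"x":0,"y":0.0036,"z":0,"rx":1.25,"ry":0,"rz":0}]';python3 -m jog '[{"fingers":0,"x":0,"y":0.0036,"z":0.00004,"rx":1.25,"ry":0,"rz":0},{"fingers":0,"x":0,"y":0.0036,"z":0.00004,"rx":1.25,"ry":0,"rz":0},{"fingers":0,"x":0,"y":0.0036,"z":0.00004,"rx":1.25,"ry":0,"rz":0},{"fingers":0,"x":0,"y":0.0036,"z":0.00004,"rx":1.25,"ry":0,"rz":0},{"fingers":0,"x":0,"y":0.0036,"z":0.00004,"rx":1.25,"ry":0,"rz":0},{"fingers":0,"x":0,"y":0.0036,"z":0.00004,"rx":1.25,"ry":0,"rz":0},{"fingers":0,"x":0,"y":0.0036,"z":0.00004,"rx":1.25,"ry":0,"rz":0},{"fingers":0,"x":0,"y":0.0036,"z":0.00004,"rx":1.25,"ry":0,"rz":0}]'
cat >> h.py <<'E'
def lidst():
    A=cur();o=r.get_obs();print((np.linalg.inv(A)@np.append(hinge,1)).round(4),"ang",np.degrees(np.arctan2(-A[2,2],A[:3,2]@bx)).round(2),"F",(A[:3,:3].T@o["contact_force"]).round(1),"M",(A[:3,:3].T@o["moment"]).round(2),np.degrees(o["joints"]).round())
E
python3 -c "from h import *;lidst()"
```

```text
clock: 14.4
tcp_pos: [0.5127, -0.1216, 0.2512]
orientation: [2.977, -0.307, -0.023]
contact_force: [3.4, -0.4, -4.3]
grip_width: 0.0052
gripper_force: 23.0
clock: 15.4
tcp_pos: [0.5069, -0.1495, 0.2527]
orientation: [-3.1, 0.319, -0.004]
contact_force: [6.2, -0.3, -9.3]
grip_width: 0.0055
gripper_force: 22.3
[ 0.     -0.0015  0.1643  1.    ] ang 91.43 F [ 6.2 -0.7  9.3] M [0.24 1.34 0.02] [ 15.  13.  -5. 107.  -0.  60. -92.]
```

```bash
python3 -m jog '[{"fingers":0,"x":0.0001,"y":0.0029,"z":0.0002,"rx":1,"ry":0,"rz":0},{"fingers":0,"x":0.0001,"y":0.0029,"z":0.0002,"rx":1,"ry":0,"rz":0},{"fingers":0,"x":0.0001,"y":0.0029,"z":0.0002,"rx":1,"ry":0,"rz":0},{"fingers":0,"x":0.0001,"y":0.0029,"z":0.0002,"rx":1,"ry":0,"rz":0},{"fingers":0,"x":0.0001,"y":0.0029,"z":0.0002,"rx":1,"ry":0,"rz":0},{"fingers":0,"x":0,"y":0.0029,"z":0.0002,"rx":1,"ry":0,"rz":0},{"fingers":0,"x":0,"y":0.0029,"z":0.0001,"rx":1,"ry":0,"rz":0},{"fingers":0,"x":0,"y":0.0029,"z":0.0001,"rx":1,"ry":0,"rz":0}]'
python3 -c "from h import *;lidst()"
python3 - <<'E'
from h import *
q,Q=cloud("scene");t,_=cloud("top");cv2.imwrite("pics/s4.png",np.hstack([cv2.resize(q[100:280,180:420],(400,300),interpolation=cv2.INTER_CUBIC),cv2.resize(t[160:310,240:440],(400,300),interpolation=cv2.INTER_CUBIC)])[:,:,::-1])
E
```

```text
clock: 16.4
tcp_pos: [0.5022, -0.1721, 0.2503]
orientation: [-2.962, 0.305, -0.024]
contact_force: [-1.9, 0.3, 0.3]
grip_width: 0.0053
gripper_force: 23.6
[ 1.000e-04 -1.800e-03  1.643e-01  1.000e+00] ang 99.41 F [-1.9 -0.  -0.3] M [ 0.16 -0.44  0.07] [ 21.  14.  -4. 106. -10.  61. -80.]
```

View pics/s4.png

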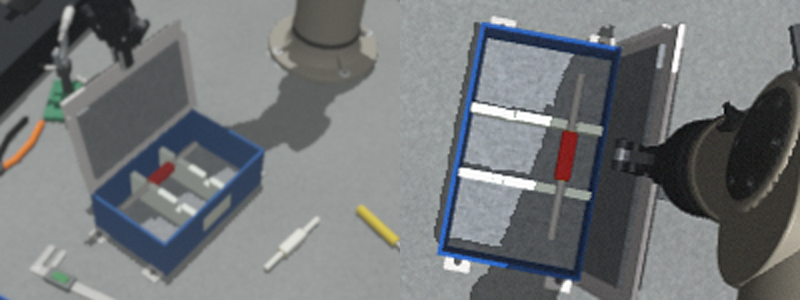

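The lid stands at about 99°, held in the fingers. The front nest is empty and the red-sleeved rod is in the rear nest. Before easing it down, I'll read the buffer end from the first top picture, projected at z = 0.1635.

Run:
```python
from h import *
k=r.get_calibration("top");E=np.array(k["extrinsics"])
im=cv2.imread("pics/top0.png")
def px(s,z=.1635,y=0):  # box-x behind hinge
    w=hinge+bx*s+by*y;w[2]=z;c=np.linalg.inv(E)@np.append(w,1)
    return cv2.projectPoints(c[None,:3],np.zeros(3),np.zeros(3),k["mtx"],np.array(k["dist"]))[0].ravel()
for s in(0,.02,.04,.059,.085,.119,.15):print(s,px(s).round(1),((px(s)-[335,215])*8).round())
cv2.imwrite("pics/c5.png",cv2.resize(im[215:285,335:435],None,fx=8,fy=8,interpolation=cv2.INTER_CUBIC))
```

```text
0 [345.6 241. ] [ 85. 208.]
0.02 [355.4 242.8] [163. 223.]
0.04 [365.2 244.7] [242. 237.]
0.059 [374.5 246.4] [316. 251.]
0.085 [387.2 248.8] [418. 270.]
0.119 [403.8 251.9] [550. 295.]
0.15 [418.8 254.7] [671. 317.]
```

View pics/c5.png

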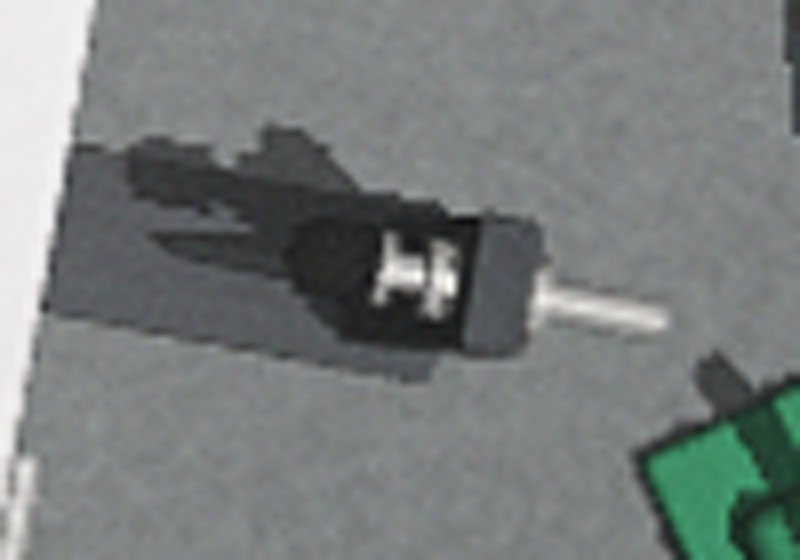

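The white washer at crop col ~380 and the dark end at ~295–320 put the buffer end about 52–60 mm behind the hinge. Contact is therefore expected near 120°. I'll go on in small steps and watch the force.

```bash
python3 -m jog '[{"fingers":0,"x":0,"y":0.0029,"z":0.00003,"rx":1,"ry":0,"rz":0},{"fingers":0,"x":0,"y":0.0029,"z":0.00003,"rx":1,"ry":0,"rz":0},{"fingers":0,"x":0,"y":0.0029,"z":0.00003,"rx":1,"ry":0,"rz":0},{"fingers":0,"x":0,"y":0.0029,"z":0.00003,"rx":1,"ry":0,"rz":0}]'
python3 -c "from h import *;lidst()"
```

```text
clock: 17.0
tcp_pos: [0.4999, -0.1834, 0.2478]
orientation: [-2.893, 0.298, -0.034]
contact_force: [-5.4, 1.0, 3.5]
grip_width: 0.006
gripper_force: 24.1
[ 0.     -0.0022  0.1643  1.    ] ang 103.4 F [-5.4 -0.7 -3.4] M [ 0.07 -1.14 -0.04] [ 25.  15.  -4. 106. -14.  62. -74.]
```

```bash
python3 -m jog '[{"fingers":0,"x":0,"y":0.0029,"z":0.00003,"rx":1,"ry":0,"rz":0},{"fingers":0,"x":0,"y":0.0029,"z":0.00003,"rx":1,"ry":0,"rz":0},{"fingers":0,"x":0,"y":0.0029,"z":0.00003,"rx":1,"ry":0,"rz":0}]'
python3 -c "from h import *;lidst()"
```

```text
clock: 17.38
tcp_pos: [0.4982, -0.1916, 0.2454]
orientation: [-2.841, 0.293, -0.041]
contact_force: [-4.6, 0.2, 2.3]
grip_width: 0.0055
gripper_force: 24.1
[ 0.     -0.0024  0.1642  1.    ] ang 106.4 F [-4.6  0.1 -2.4] M [ 0.03 -1.1  -0.01] [ 27.  16.  -4. 105. -17.  63. -70.]
```

```bash
python3 -m jog '[{"fingers":0,"x":-0.0002,"y":0.0029,"z":-0.00007,"rx":1,"ry":0,"rz":0},{"fingers":0,"x":-0.0002,"y":0.0029,"z":-0.00007,"rx":1,"ry":0,"rz":0},{"fingers":0,"x":0,"y":0.0029,"z":0,"rx":1,"ry":0,"rz":0}]'
python3 -c "from h import *;lidst()"
```

```text
clock: 17.75
tcp_pos: [0.4965, -0.1994, 0.2427]
orientation: [-2.789, 0.287, -0.049]
contact_force: [-2.6, 1.7, -2.3]
grip_width: 0.0054
gripper_force: 23.4
[-0.     -0.0021  0.1643  1.    ] ang 109.41 F [-2.8 -0.3  2.5] M [-0.14 -0.57 -0.02] [ 30.  18.  -4. 105. -20.  64. -66.]
```

```bash
python3 -m jog '[{"fingers":0,"x":0,"y":0.0029,"z":0.00003,"rx":1,"ry":0,"rz":0},{"fingers":0,"x":0,"y":0.0029,"z":0.00003,"rx":1,"ry":0,"rz":0},{"fingers":0,"x":0,"y":0.0022,"z":0.00003,"rx":0.75,"ry":0,"rz":0}]'
python3 -c "from h import *;lidst()"
```

```text
clock: 18.12
tcp_pos: [0.495, -0.2067, 0.2398]
orientation: [-2.742, 0.283, -0.055]
contact_force: [-0.8, 2.7, -3.8]
grip_width: 0.0051
gripper_force: 23.0
[ 0.     -0.0022  0.1643  1.    ] ang 112.16 F [-1.3 -0.9  4.5] M [-0.2  -0.37  0.03] [ 32.  19.  -4. 104. -22.  65. -63.]
```

```bash
python3 -m jog '[{"fingers":0,"x":0,"y":0.0022,"z":0.00003,"rx":0.75,"ry":0,"rz":0},{"fingers":0,"x":0,"y":0.0022,"z":0.00003,"rx":0.75,"ry":0,"rz":0}]'
python3 -c "from h import *;lidst()"
```

```text
clock: 18.38
tcp_pos: [0.4942, -0.2104, 0.2381]
orientation: [-2.716, 0.279, -0.058]
contact_force: [0.1, 3.2, -6.8]
grip_width: 0.0053
gripper_force: 22.7
[ 0.     -0.002   0.1643  1.    ] ang 113.65 F [-0.5 -0.2  7.5] M [-0.24 -0.2   0.  ] [ 33.  20.  -4. 104. -23.  66. -61.]
```

```bash
python3 -m jog '[{"fingers":0,"x":0,"y":0.0022,"z":0.0005,"rx":0.75,"ry":0,"rz":0},{"fingers":0,"x":0,"y":0.0022,"z":0.0004,"rx":0.75,"ry":0,"rz":0}]'
python3 -c "from h import *;lidst()"
```

```text
clock: 18.62
tcp_pos: [0.4934, -0.2146, 0.2361]
orientation: [-2.691, 0.277, -0.062]
contact_force: [-2.4, 1.7, -1.9]
grip_width: 0.0056
gripper_force: 23.6
[-1.000e-04 -2.600e-03  1.643e-01  1.000e+00] ang 115.12 F [-2.7 -0.3  2.2] M [-0.16 -0.79  0.01] [ 34.  20.  -4. 103. -24.  67. -60.]
```

```bash
python3 -m jog '[{"fingers":0,"x":0,"y":0.0022,"z":0.0001,"rx":0.75,"ry":0,"rz":0},{"fingers":0,"x":0,"y":0.0022,"z":0.0001,"rx":0.75,"ry":0,"rz":0}]'
python3 -c "from h import *;lidst()"
```

```text
clock: 18.88
tcp_pos: [0.4926, -0.2185, 0.2341]
orientation: [-2.665, 0.275, -0.065]
contact_force: [-3.4, 1.5, 0.4]
grip_width: 0.0052
gripper_force: 24.0
[-2.000e-04 -2.800e-03  1.642e-01  1.000e+00] ang 116.62 F [-3.7 -0.9 -0. ] M [-0.12 -0.82  0.01] [ 35.  21.  -4. 103. -26.  67. -58.]
```

```bash
python3 -m jog '[{"fingers":0,"x":-0.0003,"y":0.0015,"z":0.0001,"rx":0.5,"ry":0,"rz":0},{"fingers":0,"x":0,"y":0.0015,"z":0.0001,"rx":0.5,"ry":0,"rz":0}]'
python3 -c "from h import *;lidst()"
```

```text
clock: 19.12
tcp_pos: [0.492, -0.221, 0.2327]
orientation: [-2.648, 0.273, -0.068]
contact_force: [-3.1, -0.1, 1.7]
grip_width: 0.0054
gripper_force: 24.4
[-2.000e-04 -2.900e-03  1.642e-01  1.000e+00] ang 117.59 F [-3.  -0.2 -1.8] M [-0.2  -0.79  0.05] [ 36.  22.  -4. 103. -26.  68. -57.]
```

```bash
python3 -m jog '[{"fingers":0,"x":0,"y":0.0015,"z":0.0001,"rx":0.5,"ry":0,"rz":0},{"fingers":0,"x":0,"y":0.0015,"z":0.0001,"rx":0.5,"ry":0,"rz":0}]'
python3 -c "from h import *;lidst()"
```

```text
clock: 19.38
tcp_pos: [0.4915, -0.2237, 0.2312]
orientation: [-2.631, 0.271, -0.07]
contact_force: [-4.6, -1.1, 4.9]
grip_width: 0.0056
gripper_force: 25.0
[-3.000e-04 -3.200e-03  1.642e-01  1.000e+00] ang 118.58 F [-4.2 -0.6 -5.3] M [-0.12 -0.91 -0.04] [ 37.  22.  -4. 103. -27.  68. -56.]
```

```bash
python3 -m jog '[{"fingers":0,"x":0,"y":0.0015,"z":0.0,"rx":0.5,"ry":0,"rz":0},{"fingers":0,"x":0,"y":0.0015,"z":0,"rx":0.5,"ry":0,"rz":0}]'
python3 -c "from h import *;lidst()"
```

```text
clock: 19.62
tcp_pos: [0.491, -0.2262, 0.2296]
orientation: [-2.613, 0.27, -0.072]
contact_force: [-3.9, -2.2, 5.0]
grip_width: 0.0051
gripper_force: 25.2
[-2.000e-04 -3.300e-03  1.642e-01  1.000e+00] ang 119.59 F [-3.4  0.1 -5.8] M [-0.16 -0.82  0.  ] [ 37.  23.  -4. 102. -28.  69. -55.]
```

```bash
python3 -m jog '[{"fingers":0,"x":-0.0002,"y":0.0014,"z":-0.0003,"rx":0.5,"ry":0,"rz":0},{"fingers":0,"x":-0.0002,"y":0.0014,"z":-0.0003,"rx":0.5,"ry":0,"rz":0}]'
python3 -c "from h import *;lidst()"
```

```text
clock: 19.88
tcp_pos: [0.4905, -0.2282, 0.2284]
orientation: [-2.595, 0.267, -0.075]
contact_force: [0.2, 0.3, 0.9]
grip_width: 0.0055
gripper_force: 24.1
[-3.000e-04 -2.800e-03  1.642e-01  1.000e+00] ang 120.62 F [ 0.2 -0.7 -0.6] M [-0.28 -0.01  0.05] [ 38.  23.  -4. 102. -28.  70. -54.]
```

```bash
python3 -m jog '[{"fingers":0,"x":0,"y":0.0014,"z":0,"rx":0.5,"ry":0,"rz":0},{"fingers":0,"x":0,"y":0.0014,"z":0,"rx":0.5,"ry":0,"rz":0}]'
python3 -c "from h import *;lidst()"
python3 - <<'E'
from h import *
q,Q=cloud("scene");t,_=cloud("top");cv2.imwrite("pics/s6.png",np.hstack([cv2.resize(q[100:220,170:330],(400,300),interpolation=cv2.INTER_CUBIC),cv2.resize(t[190:310,290:450],(400,300),interpolation=cv2.INTER_CUBIC)])[:,:,::-1])
E
```

```text
clock: 20.12
tcp_pos: [0.4902, -0.2298, 0.2274]
orientation: [-2.577, 0.264, -0.076]
contact_force: [0.6, 2.2, 4.3]
grip_width: 0.0056
gripper_force: 23.9
[-1.000e-04 -1.600e-03  1.642e-01  1.000e+00] ang 121.69 F [ 0.2 -4.2 -2.5] M [0.51 0.12 0.02] [ 39.  24.  -4. 102. -29.  70. -53.]
```

View pics/s6.png

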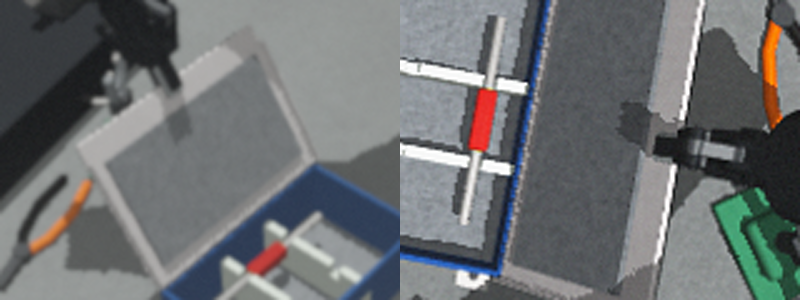

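The contact shows clearly: Fy went from -0.7 to -4.2 N and the moment jumped. In the picture the lid leans back at about 122°. I'll relax slightly, then release.

```bash
python3 -m jog '[{"fingers":0,"x":0,"y":-0.0007,"z":-0.0002,"rx":-0.25,"ry":0,"rz":0},{"fingers":0,"x":0,"y":0,"z":0,"rx":0,"ry":0,"rz":0}]'
python3 -c "from h import *;lidst()"
```

```text
clock: 20.48
tcp_pos: [0.4902, -0.2296, 0.2276]
orientation: [-2.583, 0.265, -0.076]
contact_force: [4.8, 1.8, -1.3]
grip_width: 0.0058
gripper_force: 23.5
[-1.000e-04 -2.300e-03  1.642e-01  1.000e+00] ang 121.33 F [ 4.3 -1.6  2.5] M [0.15 0.9  0.08] [ 38.  24.  -4. 102. -29.  70. -54.]
```

```bash
python3 -m jog '[{"fingers":0.009,"x":0,"y":0,"z":0,"rx":0,"ry":0,"rz":0},{"fingers":0.014,"x":0,"y":0,"z":0,"rx":0,"ry":0,"rz":0},{"fingers":0.022,"x":0,"y":0,"z":0,"rx":0,"ry":0,"rz":0},{"fingers":0.03,"x":0,"y":0,"z":0,"rx":0,"ry":0,"rz":0}]'
python3 -c "from h import *;lidst()"
```

```text
clock: 20.98
tcp_pos: [0.4892, -0.2302, 0.2274]
orientation: [-2.583, 0.266, -0.074]
contact_force: [0.2, 0.2, 0.3]
grip_width: 0.0301
gripper_force: 0.0
[ 8.000e-04 -3.100e-03  1.645e-01  1.000e+00] ang 121.33 F [ 0.2 -0.4 -0.1] M [-0.52 -0.02 -0.  ] [ 38.  24.  -4. 102. -29.  70. -54.]
```

The lid rests on the buffer. I'll withdraw and go over to the rod.

```bash
python3 - <<'E'
from h import *
A=cur();W=A@T(np.eye(3),[0,0,-.05])
ang=np.radians(-70);x=np.array([np.cos(ang),np.sin(ang),0]);Rr=np.stack([x,np.cross([0,0,-1],x),[0,0,-1]],1)
U=T(Rp(100),[.48,-.26,.36]);H=T(Rr,[.587,.308,.15])
V=T(Ro.from_rotvec([0,0,np.radians(-29)]).as_matrix()@Rp(90),[.54,.06,.33])
row(W,U,3);row(U,V,8);row(V,H,7)
E
python3 -m jog '[{"fingers":0.03,"x":0,"y":0,"z":-0.01,"rx":0,"ry":0,"rz":0},{"fingers":0.03,"x":0,"y":0,"z":-0.02,"rx":0,"ry":0,"rz":0},{"fingers":0.03,"x":0,"y":0,"z":-0.02,"rx":0,"ry":0,"rz":0}]'
```

```text
n 3 shift [-0.001   -0.01081 -0.02816] turn [-7.109e+00  4.000e-03 -5.000e-03]
n 8 shift [-0.00977 -0.03942  0.00773] turn [-1.223  0.316  3.616]
n 7 shift [-0.02465 -0.02684  0.02571] turn [ 0.    -0.     4.177]
clock: 21.35
tcp_pos: [0.484, -0.2562, 0.2713]
orientation: [-2.583, 0.266, -0.075]
contact_force: [-0.6, -0.5, -0.2]
grip_width: 0.03
gripper_force: 0.0
```

```bash
python3 -m jog '[{"fingers":0.03,"x":-0.001,"y":-0.0108,"z":-0.0282,"rx":-7.1,"ry":0,"rz":0},{"fingers":0.03,"x":-0.001,"y":-0.0108,"z":-0.0282,"rx":-7.1,"ry":0,"rz":0},{"fingers":0.03,"x":-0.001,"y":-0.0108,"z":-0.0282,"rx":-7.1,"ry":0,"rz":0}]' && python3 -m jog '[{"fingers":0.04,"x":-0.0098,"y":-0.0394,"z":0.0077,"rx":-1.22,"ry":0.32,"rz":3.62},{"fingers":0.04,"x":-0.0098,"y":-0.0394,"z":0.0077,"rx":-1.22,"ry":0.32,"rz":3.62},{"fingers":0.04,"x":-0.0098,"y":-0.0394,"z":0.0077,"rx":-1.22,"ry":0.32,"rz":3.62},{"fingers":0.04,"x":-0.0098,"y":-0.0394,"z":0.0077,"rx":-1.22,"ry":0.32,"rz":3.62},{"fingers":0.04,"x":-0.0098,"y":-0.0394,"z":0.0077,"rx":-1.22,"ry":0.32,"rz":3.62},{"fingers":0.04,"x":-0.0098,"y":-0.0394,"z":0.0077,"rx":-1.22,"ry":0.32,"rz":3.62},{"fingers":0.04,"x":-0.0098,"y":-0.0394,"z":0.0077,"rx":-1.22,"ry":0.32,"rz":3.62},{"fingers":0.04,"x":-0.0098,"y":-0.0394,"z":0.0077,"rx":-1.22,"ry":0.32,"rz":3.62}]' && python3 -m jog '[{"fingers":0.04,"x":-0.0247,"y":-0.0268,"z":0.0257,"rx":0,"ry":0,"rz":4.18},{"fingers":0.04,"x":-0.0247,"y":-0.0268,"z":0.0257,"rx":0,"ry":0,"rz":4.18},{"fingers":0.04,"x":-0.0247,"y":-0.0268,"z":0.0257,"rx":0,"ry":0,"rz":4.18},{"fingers":0.04,"x":-0.0247,"y":-0.0268,"z":0.0257,"rx":0,"ry":0,"rz":4.18},{"fingers":0.04,"x":-0.0247,"y":-0.0268,"z":0.0257,"rx":0,"ry":0,"rz":4.18},{"fingers":0.04,"x":-0.0247,"y":-0.0268,"z":0.0257,"rx":0,"ry":0,"rz":4.18},{"fingers":0.04,"x":-0.0247,"y":-0.0268,"z":0.0257,"rx":0,"ry":0,"rz":4.18},{"fingers":0.04,"x":0,"y":0,"z":0,"rx":0,"ry":0,"rz":0}]'
cat > rod.py <<'E'
from h import *
p,P=cloud("wrist","pics/w7.png")
h=cv2.cvtColor(p,cv2.COLOR_RGB2HSV);x,y,z=P[...,0],P[...,1],P[...,2]
b=(np.hypot(x-.587,y-.308)<.06)&(h[...,0]>100)&(h[...,0]<130)&(h[...,1]>130)&(z>.013)&(z<.024)
q=P[b];print("top face",b.sum(),cv2.minAreaRect((q[:,:2]*1000).astype(np.float32)),np.median(q[:,2]))
w=(np.hypot(x-.587,y-.308)<.1)&(z>.007)&(z<.022);n,l,s,c=cv2.connectedComponentsWithStats(w.astype(np.uint8));i=1+np.argmax(s[1:,4]);g=P[l==i][:,:2]
(cx,cy),(a1,a2),an=cv2.minAreaRect((g*1000).astype(np.float32));print("rod",cx,cy,a1,a2,an)
for k in("rod","rod_mid"):print(k,[(np.round(e["xyz"],4),round(e["score"],2)) for e in r.landmark_of(k,"wrist")[:3]])
A=cur();print(A.round(4))
E
python3 rod.py
```

```text
clock: 21.72
tcp_pos: [0.48, -0.261, 0.3623]
orientation: [-2.956, 0.307, -0.029]
contact_force: [0.5, 0.8, -0.7]
grip_width: 0.0301
gripper_force: 0.0
clock: 22.72
tcp_pos: [0.5405, 0.0608, 0.3315]
orientation: [-2.942, 1.099, -0.003]
contact_force: [0.1, -0.3, -0.2]
grip_width: 0.0396
gripper_force: 0.0
clock: 23.72
tcp_pos: [0.5728, 0.2882, 0.1612]
orientation: [2.617, -1.72, -0.025]
contact_force: [-0.6, -0.2, -0.4]
grip_width: 0.0399
gripper_force: 0.0
top face 861 ((587.4642944335938, 308.1817932128906), (17.470394134521484, 54.04445266723633), 20.238632202148438) 0.017371655363105143
rod 586.8544311523438 308.96026611328125 18.076231002807617 138.90884399414062 20.238632202148438
rod [(array([ 0.5911,  0.3079, -0.0026]), 0.9), (array([0.5161, 0.1427, 0.0019]), 0.73), (array([0.7064, 0.1859, 0.0011]), 0.63)]
rod_mid [(array([0.7067, 0.1915, 0.0089]), 0.88), (array([0.5145, 0.1401, 0.012 ]), 0.73), (array([0.5872, 0.3029, 0.0049]), 0.61)]
[[ 0.3899 -0.9208 -0.0147  0.5752]
 [-0.9208 -0.39    0.004   0.2827]
 [-0.0094  0.0119 -0.9999  0.1649]
 [ 0.      0.      0.      1.    ]]
```

View pics/w7.png

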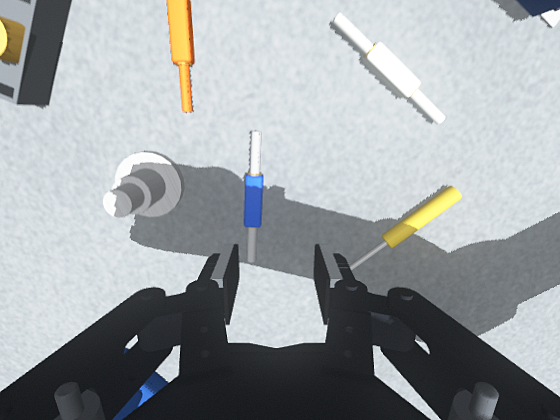

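The picture shows the blue-sleeved rod at (253,200), on the bench, with the turned part at (140,185) and the deburrer at (420,220). All clear. Rod centre (0.587, 0.3085), axis 110.2°.

```bash
cat > g.py <<'E'
from h import *
import sys
z,n=float(sys.argv[1]),int(sys.argv[2])
ang=np.radians(-69.8);x=np.array([np.cos(ang),np.sin(ang),0]);Rr=np.stack([x,np.cross([0,0,-1],x),[0,0,-1]],1)
row(cur(),T(Rr,[.587,.3085,z]),n)
E
python3 g.py .06 6
```

```text
n 6 shift [-0.00317 -0.00355  0.01748] turn [0.116 0.087 0.459]
```

```bash
python3 -m jog '[{"fingers":0.04,"x":-0.0032,"y":-0.0035,"z":0.0175,"rx":0.12,"ry":0.09,"rz":0.46},{"fingers":0.04,"x":-0.0032,"y":-0.0035,"z":0.0175,"rx":0.12,"ry":0.09,"rz":0.46},{"fingers":0.04,"x":-0.0032,"y":-0.0035,"z":0.0175,"rx":0.12,"ry":0.09,"rz":0.46},{"fingers":0.04,"x":-0.0032,"y":-0.0035,"z":0.0175,"rx":0.12,"ry":0.09,"rz":0.46},{"fingers":0.04,"x":-0.0032,"y":-0.0035,"z":0.0175,"rx":0.12,"ry":0.09,"rz":0.46},{"fingers":0.04,"x":-0.0032,"y":-0.0035,"z":0.0175,"rx":0.12,"ry":0.09,"rz":0.46},{"fingers":0.04,"x":0,"y":0,"z":0,"rx":0,"ry":0,"rz":0}]'; python3 g.py .005 4
```

```text
clock: 24.75
tcp_pos: [0.585, 0.3097, 0.0572]
orientation: [2.575, -1.795, -0.002]
contact_force: [-0.0, 0.0, 0.7]
grip_width: 0.0401
gripper_force: 0.0
n 4 shift [ 0.00044 -0.00039  0.01306] turn [ 0.041 -0.007  0.016]
```

```bash
python3 -m jog '[{"fingers":0.04,"x":0.0004,"y":-0.0004,"z":0.0131,"rx":0.04,"ry":0,"rz":0},{"fingers":0.04,"x":0.0004,"y":-0.0004,"z":0.0131,"rx":0.04,"ry":0,"rz":0},{"fingers":0.04,"x":0.0004,"y":-0.0004,"z":0.0131,"rx":0.04,"ry":0,"rz":0},{"fingers":0.04,"x":0.0004,"y":-0.0004,"z":0.0125,"rx":0.04,"ry":0,"rz":0},{"fingers":0.025,"x":0,"y":0,"z":0,"rx":0,"ry":0,"rz":0},{"fingers":0.01,"x":0,"y":0,"z":0,"rx":0,"ry":0,"rz":0},{"fingers":0.01,"x":0,"y":0,"z":0,"rx":0,"ry":0,"rz":0},{"fingers":0.01,"x":0,"y":0,"z":0,"rx":0,"ry":0,"rz":0}]' 25
python3 g.py .005 1
```

```text
clock: 25.75
tcp_pos: [0.5883, 0.3087, 0.0076]
orientation: [-2.575, 1.795, -0.002]
contact_force: [0.7, 0.1, -1.7]
grip_width: 0.0174
gripper_force: 28.1
n 1 shift [-0.00027  0.00125  0.00263] turn [-0.176  0.016  0.024]
```

```bash
python3 - <<'E'
from h import *
A=cur();L=A@T(np.eye(3),[0,0,-.12]);nest=hinge-.08*bx*1.0-.03*bx
print(nest);N=T(Rp(90),[nest[0],nest[1],.17]);row(L,N,8)
for c in("top","scene"):
  r.grab_frame(c)
  for k in("nest","gauge_box","lid"):print(c,k,[(np.round(e["xyz"],4),round(e["score"],2)) for e in r.landmark_of(k,c)[:2]])
E
python3 -m jog '[{"fingers":0.01,"x":0,"y":0,"z":-0.005,"rx":0,"ry":0,"rz":0},{"fingers":0.01,"x":0,"y":0,"z":-0.02,"rx":0,"ry":0,"rz":0},{"fingers":0.01,"x":0,"y":0,"z":-0.03,"rx":0,"ry":0,"rz":0},{"fingers":0.01,"x":0,"y":0,"z":-0.03,"rx":0,"ry":0,"rz":0},{"fingers":0.01,"x":0,"y":0,"z":-0.03,"rx":0,"ry":0,"rz":0}]'
```

```text
[ 0.53041939 -0.03630891  0.0885    ]
n 8 shift [ 0.0261   0.03737 -0.00536] turn [-0.021 -0.009 -7.252]
top nest [(array([ 0.5318, -0.0397,  0.0518]), 0.63)]
top gauge_box [(array([ 0.5247, -0.0681, -0.002 ]), 0.73), (array([ 0.4858, -0.2408,  0.2416]), 0.47)]
top lid [(array([ 0.5047, -0.1447,  0.089 ]), 0.57)]
scene nest [(array([ 0.5319, -0.0348,  0.0525]), 0.6), (array([ 0.5085, -0.1405,  0.0869]), 0.16)]
scene gauge_box [(array([ 0.5228, -0.0632,  0.0011]), 0.95), (array([ 0.5297, -0.0419,  0.0508]), 0.6)]
scene lid [(array([ 0.5111, -0.1411,  0.0854]), 0.93)]
clock: 26.78
tcp_pos: [0.5882, 0.3085, 0.125]
orientation: [-2.574, 1.795, -0.003]
contact_force: [0.7, -0.1, -1.5]
grip_width: 0.0171
gripper_force: 28.1
```

```bash
cat > nest.py <<'E'
from h import *
import sys
cam=sys.argv[1]
p,P=cloud(cam,f"pics/n_{cam}.png");c0=hinge-.08*bx
X=(P-c0)@bx*1000;Y=(P-c0)@by*1000;Z=P[...,2]*1000
h=cv2.cvtColor(p,cv2.COLOR_RGB2HSV)
for s in(37,-37):
    m=(abs(Y-s)<8)&(Z>54)&(Z<66)&(abs(X)<78);print(s,"rib pts",m.sum(),"Y",np.nanmedian(Y[m]).round(1),"Z",np.nanmedian(Z[m]).round(1),np.histogram(X[m],np.arange(-78,80,3))[0])
    for n in(-30,40):
        a=X[m&(abs(X-n)<25)];lo=a[a<n];hi=a[a>n]
        if len(lo) and len(hi):print("  notch",n,"edges",np.percentile(lo,98).round(1),np.percentile(hi,2).round(1))
E
python3 nest.py top
python3 -m jog '[{"fingers":0.01,"x":0.0261,"y":0.0374,"z":-0.0054,"rx":0,"ry":0,"rz":-7.25},{"fingers":0.01,"x":0.0261,"y":0.0374,"z":-0.0054,"rx":0,"ry":0,"rz":-7.25},{"fingers":0.01,"x":0.0261,"y":0.0374,"z":-0.0054,"rx":0,"ry":0,"rz":-7.25},{"fingers":0.01,"x":0.0261,"y":0.0374,"z":-0.0054,"rx":0,"ry":0,"rz":-7.25},{"fingers":0.01,"x":0.0261,"y":0.0374,"z":-0.0054,"rx":0,"ry":0,"rz":-7.25},{"fingers":0.01,"x":0.0261,"y":0.0374,"z":-0.0054,"rx":0,"ry":0,"rz":-7.25},{"fingers":0.01,"x":0.0261,"y":0.0374,"z":-0.0054,"rx":0,"ry":0,"rz":-7.25},{"fingers":0.01,"x":0.0261,"y":0.0374,"z":-0.0054,"rx":0,"ry":0,"rz":-7.25}]'
python3 -m jog '[{"fingers":0.01,"x":0,"y":0,"z":0,"rx":0,"ry":0,"rz":0}]'
python3 - <<'E'
from h import *
A=cur();print((hinge-A[:3,3])@bx,A.round(3));row(A,T(Rp(90),[.5304+.05*by[0],-.0363+.05*by[1],.17]),3)
E
```

```text
37 rib pts 279 Y 36.9 Z 59.7 [4 7 6 4 7 7 6 5 6 7 6 6 7 4 0 0 0 1 7 4 6 7 6 6 6 6 7 6 5 7 7 5 6 7 7 5 6
 2 8 2 4 7 7 5 5 7 7 5 8 6 7 0]
  notch -30 edges -37.7 -23.8
  notch 40 edges 38.6 40.8
-37 rib pts 261 Y -37.0 Z 59.7 [3 5 6 7 5 7 5 6 7 6 4 7 7 3 0 0 0 1 6 6 6 6 5 7 7 5 5 7 6 5 6 7 6 6 6 6 5
 2 2 3 2 5 6 6 6 6 6 6 6 7 6 0]
  notch -30 edges -37.6 -23.8
  notch 40 edges 38.6 41.6
clock: 27.82
tcp_pos: [0.5301, -0.0382, 0.1663]
orientation: [-3.123, 0.317, -0.006]
contact_force: [0.9, 0.6, -1.6]
grip_width: 0.0175
gripper_force: 28.2
clock: 27.95
tcp_pos: [0.531, -0.0416, 0.1669]
orientation: [-3.123, 0.333, -0.009]
contact_force: [0.1, 0.1, -1.6]
grip_width: 0.0172
gripper_force: 28.2
0.10493886280219518 [[ 0.977 -0.211  0.006  0.531]
 [-0.211 -0.977 -0.    -0.042]
 [ 0.006 -0.001 -1.     0.167]
 [ 0.     0.     0.     1.   ]]
n 3 shift [ 0.0161  -0.00177 -0.00098] turn [-0.022 -0.113 -0.142]
```

```bash
python3 -m jog '[{"fingers":0.01,"x":0.016,"y":-0.0018,"z":-0.001,"rx":0,"ry":-0.11,"rz":-0.14},{"fingers":0.01,"x":0.016,"y":-0.0018,"z":-0.001,"rx":0,"ry":-0.11,"rz":-0.14},{"fingers":0.01,"x":0.016,"y":-0.0018,"z":-0.001,"rx":0,"ry":-0.11,"rz":-0.14},{"fingers":0.01,"x":0,"y":0,"z":0,"rx":0,"ry":0,"rz":0}]'
python3 nest.py wrist
python3 - <<'E'
from h import *
A=cur();print(A.round(4));row(A,T(Rp(90),[.531,-.0363,.17]),1)
E
```

```text
clock: 28.45
tcp_pos: [0.579, -0.0401, 0.1685]
orientation: [-3.124, 0.31, 0.004]
contact_force: [-0.1, 0.1, -1.2]
grip_width: 0.0175
gripper_force: 28.2
37 rib pts 1667 Y 37.1 Z 59.4 [ 26  42  38  45  39  37  43  41  24   4   1   0   0   0   0   0   0   0
  13  40  39  46  43  40  44  45  41  43  45  39  43  41  41  42  41  42
  33  12  45  26  12  55  42  38  39  42  41  36  38  39 100   1]
  notch -30 edges -48.7 -22.0
  notch 40 edges 39.3 40.8
-37 rib pts 479 Y -34.5 Z 59.1 [ 0  0  0  0  0  0  0  0  0  0  0  0  0  0  0  0  0  0  0  0  0  0  0  0
  0  0  0  0  0  0  0  2 11 28 34 39 26  6 32 21  1 26 18 17 17 20 21 23
 26 34 77  0]
  notch 40 edges 39.4 40.6
[[ 0.9804 -0.1969 -0.0033  0.578 ]
 [-0.1969 -0.9804  0.0023 -0.0403]
 [-0.0037 -0.0016 -1.      0.1682]
 [ 0.      0.      0.      1.    ]]
n 1 shift [-0.04684  0.00535 -0.00163] turn [-0.093  0.212  0.403]
```

View pics/n_wrist.png

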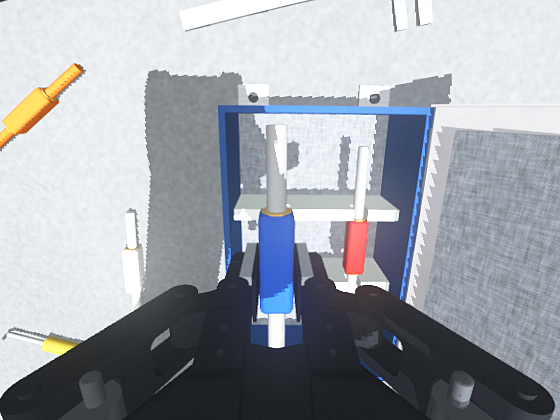

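The rod is held straight in the fingers, blue sleeve at (277,260). The box is open with the front nest free, and the red rod is at (358,245). I'll calibrate the wrist reading against the held rod.

```bash
cat > cal.py <<'E'
from h import *
A=cur();p,P=cloud("wrist");c0=hinge-.08*bx
Q=(np.linalg.inv(A)@np.concatenate([P.reshape(-1,3),np.ones((P.size//3,1))],1).T).T[:,:3].reshape(P.shape)*1000
x,y,z=Q[...,0],Q[...,1],Q[...,2]
m=(abs(y)<12)&(x<-32)&(x>-68)&(abs(z)<15)
print("held rod in tool frame: n",m.sum());
for a,b in((-68,-58),(-58,-48),(-48,-38)):
    k=m&(x>a)&(x<b);print(a,b,"y mid",((np.percentile(y[k],1)+np.percentile(y[k],99))/2).round(2),np.ptp(y[k]).round(1),"zmin",np.percentile(z[k],2).round(1) if k.any() else 0)
print("end",np.nanmin(x[(abs(y)<10)&(abs(z)<15)&(x<-20)&(x>-90)]))
X=(P-c0)@bx*1000;Y=(P-c0)@by*1000;Z=P[...,2]*1000
print("tcp box",(A[:3,3]-c0)@bx*1000,(A[:3,3]-c0)@by*1000)
k=(abs(Y+37)<6)&(Z>54)&(Z<66)&(abs(X)<80)
for n,l in((37,0),(-37,0)):
    k=(abs(Y-n)<4)&(Z>54)&(Z<66)&(X>-30)&(X<0);print(n,k.sum(),np.percentile(X[k],1) if k.any() else 0)
E
python3 cal.py
```

```text
held rod in tool frame: n 559Traceback (most recent call last):
  File "cal.py", line 8, in <module>
    k=m&(x>a)&(x<b);print(a,b,"y mid",((np.percentile(y[k],1)+np.percentile(y[k],99))/2).round(2),np.ptp(y[k]).round(1),"zmin",np.percentile(z[k],2).round(1) if k.any() else 0)
                                        ~~~~~~~~~~~~~^^^^^^^^
    return _quantile_unchecked(
        a, q, axis, out, overwrite_input, method, keepdims, weights)
    return _ureduce(a,
                    func=_quantile_ureduce_func,
    ...<5 lines>...
                    overwrite_input=overwrite_input,
                    method=method)
    r = func(a, **kwargs)
    result = _quantile(arr,
                       quantiles=q,
    ...<2 lines>...
                       out=out,
                       weights=wgt)
    slices_having_nans = np.isnan(arr[-1, ...])
                                  ~~~^^^^^^^^^
IndexError: index -1 is out of bounds for axis 0 with size 0
```

```bash
sed -i 's/((-68,-58),(-58,-48),(-48,-38))/((-52,-44),(-44,-38),(-38,-32))/; s/^    k=m&/    k=m\&/' cal.py; sed -i 's/;print(a,b,"y mid"/;print(a,b,k.sum(),k.any() and ("y mid"/; s/if k.any() else 0)$/if k.any() else 0))/' cal.py
python3 - <<'E'
s=open('cal.py').read().split('\n')
s[7]='    k=m&(x>a)&(x<b);print(a,b,k.sum(),*( [np.percentile(y[k],[1,50,99]).round(1),np.percentile(z[k],[2,50]).round(1)] if k.any() else []))'
s[-3]='for n in (37,-37):';s[-2]=s[-2].replace('if k.any() else 0))','if k.any() else 0)')
open('cal.py','w').write('\n'.join(s))
E
python3 cal.py
```

```text
held rod in tool frame: n 560
-52 -44 204 [-5.6 -0.9  4.3] [-7.3 -5.7]
-44 -38 162 [-5.5 -0.9  4.2] [-7.1 -5.7]
-38 -32 151 [-5.4 -0.4  4.2] [-7.3 -5.7]
end -56.81530036340521
tcp box -35.59409202574656 46.882853645896006
37 202 -22.259881638263497
-37 0 0
```

```bash
cat > c2.py <<'E'
from h import *
A=cur();c0=hinge-.08*bx
for cam in("wrist","top"):
    p,P=cloud(cam,f"pics/c2_{cam}.png")
    Q=(np.linalg.inv(A)@np.concatenate([P.reshape(-1,3),np.ones((P.size//3,1))],1).T).T[:,:3].reshape(P.shape)*1000
    x,y,z=Q[...,0],Q[...,1],Q[...,2];h=cv2.cvtColor(p,cv2.COLOR_RGB2HSV)
    b=(h[...,0]>100)&(h[...,0]<130)&(h[...,1]>120)&(abs(y)<14)&(abs(z)<18)&(abs(x)<60)
    w=~b&(abs(y)<9)&(abs(z)<14)&(abs(x)<95)
    for n,k in(("blue",b),("other",w)):
        print(cam,n,k.sum(),*(np.percentile(a[k],[1,50,99]).round(1) for a in(x,y,z)) if k.sum()>3 else ())
    print(np.histogram(x[w],np.arange(-95,96,5))[0])
    v,u=np.nonzero(b);print("px",u.min(),u.max(),v.min(),v.max()) if len(u) else 0
E
python3 c2.py
```

```text
wrist blue 3356 [-26.3   2.4  26.7] [-9.3 -0.9  7.6] [-12.4 -10.5  -8. ]
wrist other 2658 [-52.8  39.7  68.5] [-6.5 -0.5  8. ] [-11.3  -5.8  -0.8]
[  0   0   0   0   0   0   0   2  94 124 131 130  85  35   1   6   0   1
   6   8  12  26   8  16 258 199 197 210 208 218 232 250 201   0   0   0
   0   0]
px 258 293 212 337
top blue 0
top other 0
[0 0 0 0 0 0 0 0 0 0 0 0 0 0 0 0 0 0 0 0 0 0 0 0 0 0 0 0 0 0 0 0 0 0 0 0 0
 0]
```

```bash
cat > c3.py <<'E'
from h import *
c0=hinge-.08*bx
for cam in("wrist","top"):
    p,P=cloud(cam);X=(P-c0)@bx*1000;Y=(P-c0)@by*1000;Z=P[...,2]*1000;h=cv2.cvtColor(p,cv2.COLOR_RGB2HSV)
    red=((h[...,0]<8)|(h[...,0]>172))&(h[...,1]>150)&(Z>52)&(Z<66)&(abs(X-40)<20)&(abs(Y)<60)
    print(cam,"red (40)",red.sum(),np.percentile(X[red],[1,99]).mean().round(2) if red.any() else 0,np.percentile(Y[red],[1,99]).round(1) if red.any() else 0)
    for n,s in(("front -77.5",-77.5),("rear 77.5",77.5)):
        k=(Z>82)&(Z<89)&(abs(X-s)<9)&(abs(Y+85)<30)
        if k.sum()>5:print(n,k.sum(),np.percentile(X[k],[2,50,98]).round(1),np.median(Z[k]).round(1))
    for s,t in((-127.5,0),(127.5,0)):
        k=(Z>82)&(Z<89)&(abs(Y-s)<9)&(abs(X)<60)
        if k.sum()>5:print("side",s,k.sum(),np.percentile(Y[k],[2,50,98]).round(1))
E
python3 c3.py; python3 -c "from h import *;print(r.get_obs()['clock'])"
```

```text
wrist red (40) 120 38.81 [-25.4   0.9]
rear 77.5 57 [74.  76.3 79.2] 84.7
side 127.5 1174 [123.9 126.4 128.8]
top red (40) 188 38.36 [-24.5  29.5]
rear 77.5 45 [74.3 76.4 78. ] 84.9
side -127.5 45 [-130.4 -127.9 -125.2]
side 127.5 28 [125.6 127.5 130.1]
28.8
```

Using the red rod, the walls and the held rod as references, the nest lies at box x ≈ -30.5, inside the notch's ±1.5 play. Going above it now.

```bash
cat > n.py <<'E'
from h import *
import sys
A=cur();t=hinge-.08*bx-.0305*bx
row(A,T(Rp(90),[t[0],t[1],float(sys.argv[1])]),int(sys.argv[2]))
print((r.get_obs()["contact_force"]).round(1))
E
python3 n.py .10 6
```

```text
n 6 shift [-0.00784  0.00077  0.01138] turn [-0.017  0.036  0.066]
[-0.3  0.4 -0.6]
```

```bash
python3 -m jog '[{"fingers":0.01,"x":-0.0078,"y":0.0008,"z":0.0114,"rx":0,"ry":0.04,"rz":0.07},{"fingers":0.01,"x":-0.0078,"y":0.0008,"z":0.0114,"rx":0,"ry":0.04,"rz":0.07},{"fingers":0.01,"x":-0.0078,"y":0.0008,"z":0.0114,"rx":0,"ry":0.04,"rz":0.07},{"fingers":0.01,"x":-0.0078,"y":0.0008,"z":0.0114,"rx":0,"ry":0.04,"rz":0.07},{"fingers":0.01,"x":-0.0078,"y":0.0008,"z":0.0114,"rx":0,"ry":0.04,"rz":0.07},{"fingers":0.01,"x":-0.0078,"y":0.0008,"z":0.0114,"rx":0,"ry":0.04,"rz":0.07},{"fingers":0.01,"x":0,"y":0,"z":0,"rx":0,"ry":0,"rz":0},{"fingers":0.01,"x":0,"y":0,"z":0,"rx":0,"ry":0,"rz":0}]'
python3 n.py .068 4
```

```text
clock: 29.8
tcp_pos: [0.5318, -0.0362, 0.1]
orientation: [-3.124, 0.322, -0.003]
contact_force: [-0.5, 0.2, -1.7]
grip_width: 0.0172
gripper_force: 28.2
n 4 shift [-3.50e-04 -3.00e-05  8.01e-03] turn [-0.024 -0.022 -0.006]
[-0.5  0.2 -1.7]
```

```bash
python3 -m jog '[{"fingers":0.01,"x":-0.0003,"y":0,"z":0.008,"rx":-0.02,"ry":-0.02,"rz":0},{"fingers":0.01,"x":-0.0003,"y":0,"z":0.008,"rx":-0.02,"ry":-0.02,"rz":0},{"fingers":0.01,"x":-0.0003,"y":0,"z":0.008,"rx":-0.02,"ry":-0.02,"rz":0},{"fingers":0.01,"x":-0.0003,"y":0,"z":0.008,"rx":-0.02,"ry":-0.02,"rz":0},{"fingers":0.01,"x":0,"y":0,"z":0,"rx":0,"ry":0,"rz":0},{"fingers":0.01,"x":0,"y":0,"z":0,"rx":0,"ry":0,"rz":0}]'
python3 n.py .0525 4
```

```text
clock: 30.55
tcp_pos: [0.5302, -0.036, 0.0678]
orientation: [-3.125, 0.323, 0.001]
contact_force: [-0.2, 0.2, -0.4]
grip_width: 0.0168
gripper_force: 28.2
n 4 shift [ 6.00e-05 -5.00e-05  3.83e-03] turn [-0.001  0.008 -0.007]
[-0.2  0.2 -0.4]
```

```bash
python3 -m jog '[{"fingers":0.01,"x":0,"y":0,"z":0.0025,"rx":0,"ry":0,"rz":0},{"fingers":0.01,"x":0,"y":0,"z":0.0025,"rx":0,"ry":0,"rz":0},{"fingers":0.01,"x":0,"y":0,"z":0.0025,"rx":0,"ry":0,"rz":0}]'
python3 n.py .0525 4
```

```text
clock: 30.92
tcp_pos: [0.5301, -0.0358, 0.0602]
orientation: [-3.125, 0.322, 0.001]
contact_force: [-0.5, 0.5, -2.1]
grip_width: 0.0168
gripper_force: 28.2
n 4 shift [ 9.00e-05 -2.00e-05  1.91e-03] turn [-0.004  0.009 -0.005]
[-0.5  0.5 -2.1]
```

```bash
python3 -m jog '[{"fingers":0.01,"x":0,"y":0,"z":0.0025,"rx":0,"ry":0,"rz":0},{"fingers":0.01,"x":0,"y":0,"z":0.0025,"rx":0,"ry":0,"rz":0},{"fingers":0.01,"x":0,"y":0,"z":0.0015,"rx":0,"ry":0,"rz":0},{"fingers":0.01,"x":0,"y":0,"z":0.0015,"rx":0,"ry":0,"rz":0},{"fingers":0.01,"x":0,"y":0,"z":0.001,"rx":0,"ry":0,"rz":0}]'
python3 n.py .0486 4
```

```text
clock: 31.55
tcp_pos: [0.5301, -0.0359, 0.0512]
orientation: [-3.125, 0.322, 0.001]
contact_force: [0.2, -0.2, -0.9]
grip_width: 0.0173
gripper_force: 28.2
n 4 shift [ 1.1e-04 -4.0e-05  6.4e-04] turn [-0.002  0.011 -0.006]
[ 0.2 -0.2 -0.9]
```

It's in the notches with no contact force yet. I'll ease down the last few millimetres.

```bash
python3 -m jog '[{"fingers":0.01,"x":0,"y":0,"z":0.0008,"rx":0,"ry":0,"rz":0},{"fingers":0.01,"x":0,"y":0,"z":0.0008,"rx":0,"ry":0,"rz":0},{"fingers":0.01,"x":0,"y":0,"z":0.0005,"rx":0,"ry":0,"rz":0},{"fingers":0.01,"x":0,"y":0,"z":0,"rx":0,"ry":0,"rz":0}]'
python3 n.py .0486 1
```

```text
clock: 32.05
tcp_pos: [0.5301, -0.0359, 0.0491]
orientation: [-3.125, 0.322, 0.001]
contact_force: [-0.3, -0.2, -1.5]
grip_width: 0.0175
gripper_force: 28.2
n 1 shift [ 0.00043 -0.00015  0.00054] turn [-0.008  0.045 -0.023]
[-0.3 -0.2 -1.5]
```

```bash
python3 -m jog '[{"fingers":0.01,"x":0,"y":0,"z":0.0005,"rx":0,"ry":0,"rz":0},{"fingers":0.01,"x":0,"y":0,"z":0.0,"rx":0,"ry":0,"rz":0}]'
python3 n.py .0486 1
```

```text
clock: 32.3
tcp_pos: [0.5301, -0.0358, 0.0487]
orientation: [-3.125, 0.322, 0.001]
contact_force: [0.2, -0.5, -1.5]
grip_width: 0.0173
gripper_force: 28.2
n 1 shift [ 4.e-04 -8.e-05  8.e-05] turn [-0.014  0.041 -0.018]
[ 0.2 -0.5 -1.5]
```

```bash
for i in 1 2; do python3 -m jog '[{"fingers":0.01,"x":0,"y":0,"z":0.0004,"rx":0,"ry":0,"rz":0},{"fingers":0.01,"x":0,"y":0,"z":0.0,"rx":0,"ry":0,"rz":0}]' | grep -E "tcp|contact"; done
```

```text
tcp_pos: [0.5301, -0.0359, 0.0482]
contact_force: [-0.1, 0.9, -1.2]
tcp_pos: [0.5302, -0.0359, 0.048]
contact_force: [-0.0, -0.0, -0.5]
```

```bash
for i in 1 2; do python3 -m jog '[{"fingers":0.01,"x":0,"y":0,"z":0.0004,"rx":0,"ry":0,"rz":0},{"fingers":0.01,"x":0,"y":0,"z":0.0,"rx":0,"ry":0,"rz":0}]' | grep -E "tcp|contact"; done
```

```text
tcp_pos: [0.5302, -0.0359, 0.0478]
contact_force: [-1.6, 0.5, 4.8]
tcp_pos: [0.5302, -0.0359, 0.0478]
contact_force: [-2.9, 0.4, 9.5]
```

Seated: the force rose at TCP 0.0478. I'll relax and release gently.

```bash
python3 -m jog '[{"fingers":0.01,"x":0,"y":0,"z":-0.0006,"rx":0,"ry":0,"rz":0},{"fingers":0.019,"x":0,"y":0,"z":0,"rx":0,"ry":0,"rz":0},{"fingers":0.026,"x":0,"y":0,"z":0,"rx":0,"ry":0,"rz":0},{"fingers":0.034,"x":0,"y":0,"z":0,"rx":0,"ry":0,"rz":0},{"fingers":0.034,"x":0,"y":0,"z":0,"rx":0,"ry":0,"rz":0},{"fingers":0.034,"x":0,"y":0,"z":-0.005,"rx":0,"ry":0,"rz":0},{"fingers":0.034,"x":0,"y":0,"z":-0.01,"rx":0,"ry":0,"rz":0},{"fingers":0.034,"x":0,"y":0,"z":-0.02,"rx":0,"ry":0,"rz":0}]' && python3 -m jog '[{"fingers":0.034,"x":0,"y":0,"z":-0.04,"rx":0,"ry":0,"rz":0},{"fingers":0.034,"x":0,"y":0,"z":-0.05,"rx":0,"ry":0,"rz":0},{"fingers":0.034,"x":0,"y":0,"z":-0.05,"rx":0,"ry":0,"rz":0},{"fingers":0.034,"x":0,"y":-0.06,"z":0,"rx":0,"ry":0,"rz":0},{"fingers":0.034,"x":0,"y":-0.06,"z":0,"rx":0,"ry":0,"rz":0},{"fingers":0.034,"x":0,"y":-0.06,"z":0,"rx":0,"ry":0,"rz":0},{"fingers":0.034,"x":0,"y":-0.06,"z":0,"rx":0,"ry":0,"rz":0},{"fingers":0.034,"x":0,"y":0,"z":0,"rx":0,"ry":0,"rz":0}]'
python3 - <<'E'
from h import *
p,P=cloud("top");c0=hinge-.08*bx
X=(P-c0)@bx*1000;Y=(P-c0)@by*1000;Z=P[...,2]*1000;h=cv2.cvtColor(p,cv2.COLOR_RGB2HSV)
b=(h[...,0]>100)&(h[...,0]<130)&(h[...,1]>120)&(abs(X+30)<25)&(abs(Y)<40)&(Z>25)&(Z<75)
print("sleeve",b.sum(),*(np.percentile(a[b],[2,50,98]).round(1) for a in(X,Y,Z)))
for s in(53,-53):
    k=(abs(Y-s)<10)&(abs(X+30)<5)&(Z>30);print(s,k.sum(),np.percentile(Z[k],[50,95]).round(1),np.median(X[k]).round(1))
q,_=cloud("scene");cv2.imwrite("pics/f.png",np.hstack([cv2.resize(q[100:280,180:420],(400,300),interpolation=cv2.INTER_CUBIC),cv2.resize(p[140:320,230:470],(400,300),interpolation=cv2.INTER_CUBIC)])[:,:,::-1])
E
```

```text
clock: 34.3
tcp_pos: [0.5297, -0.0359, 0.0832]
orientation: [3.125, -0.323, -0.003]
contact_force: [0.5, 1.1, 0.4]
grip_width: 0.0341
gripper_force: 0.0
clock: 35.3
tcp_pos: [0.5788, 0.2059, 0.2227]
orientation: [-3.124, 0.308, 0.001]
contact_force: [0.3, -0.4, -0.0]
grip_width: 0.0339
gripper_force: 0.0
sleeve 186 [-39.8 -31.4 -23.1] [-26.4  -0.7  25.6] [54.7 58.5 62.3]
53 34 [53.2 56.7] -30.2
-53 36 [54.2 57.4] -30.6
```

View pics/f.png

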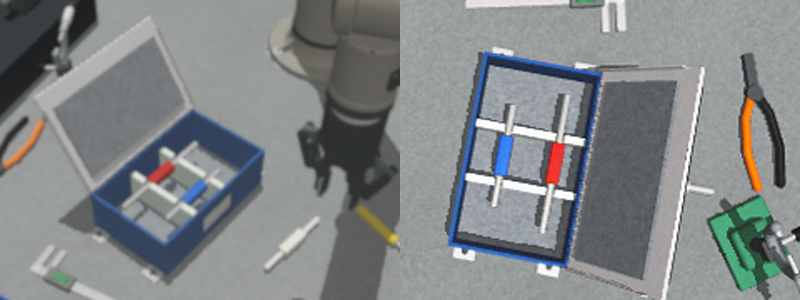

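The picture shows the blue rod lying level in the front nest at (503,155). Its sleeve top is at 58.5 mm against 59 expected. The lid stays open on the buffer, and the bystanders are where they were.

```bash
python3 -c "
from bench import r
print(r.hand_in())"
```

```text
the job is handed in; nothing more can be done
None
```

The job is handed in at about 35 s on the robot's clock: the lid was eased onto the buffer (at roughly 121–122° open) and stays open by itself, and the blue-sleeved rod lies home in both saddles of the front nest, with nothing else touched.

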